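Fold down the sprung step of the photo stand and set the pink dish under the lens

TASK

The pink Petri dish is to be photographed, and small dishes need the photo stand's fold-down step. Swing the sprung step forward and down, past its dead centre, until it snaps home level; then take the dish with the pink medium, one of the three in front of the stand, and set it down flat in the middle of the step's round dark pad, lowering it on rather than dropping it, and let go. Do not knock the camera or force the stand, and leave the two beige dishes and the other loose things where they are.

Things in the scene. Friction and masses are not known exactly. Their poses are not given: they have to be found in the camera images.
- photo_stand: White-and-grey photo stand screwed down on the worktop: base plate 170 x 150 x 18 mm, square aluminium column 32 x 42 mm and 390 mm tall at its rear, camera head near the column's top. Origin under the base, on the worktop, 70 mm in front of the column's middle and 70 mm behind the base's front edge; +x from the open front to the column, z up. Its open front faces the robot.
- camera: Camera head of the stand: white housing 96 x 78 x 56 mm with its lens and light ring (66 mm wide) pointing down. The ring's underside is 304 mm above the worktop and the housing (from 324 mm up) reaches 38 mm in front of the lens axis, so a hand cannot come straight down on the step: it must come in leaning, from the front. Origin 350 mm above the stand's origin.
- lens (a point): Middle of the underside of the camera's light ring, 303 mm above the worktop, straight above the pad of the lowered step.
- step (a joint): Angle in rad of the fold-down step: 0 = folded up (leaning 62 degrees above level, its free edge up), 1.08 = home, level. A strong spring holds it against either stop and passes dead centre at 0.51; short of that it springs back up, beyond that it snaps down by itself. Starting it takes about 7 N square to the step at its free edge, falling to nothing at dead centre; about 10 N would lift it again.
- step_hinge (a point): Middle of the step's hinge axis, 80 mm above the worktop; the axis runs along the stand's y. Fixed to the stand; its axes are the stand's axes.
- step_edge (a point): Middle of the step's free edge, a black round bead 11 mm thick and 104 mm long, 92.5 mm from the hinge. With the step folded up it is 162 mm above the worktop and 43 mm in front of the hinge; behind it there are about 60 mm of free space to the column, where fingertips can go in over the edge.
- step_pad (a point): Middle of the top face of the step's round dark pad (66 mm across). The step is an aluminium plate 98 x 110 x 8 mm; with the step home the pad lies level, 84.5 mm above the worktop, 47 mm in front of the hinge. Its z is square to the face, x points to the hinge.
- pink_dish (a point): Centre (half-way up) of the closed Petri dish with pink medium, one of the three dishes standing in front of the stand, a flat clear disc 59 mm across and 16 mm high, about 24 g; z is its axis.
- petri_dish_1: Closed Petri dish with beige medium, 59 mm across, 16 mm high; origin at the middle of its underside. Not wanted.
- petri_dish_3: Another closed Petri dish with beige medium, 59 mm across, 16 mm high; origin at the middle of its underside. Not wanted.
- sample_cup_1: White sample cup with a red lid, 61 mm across, 70 mm tall, to the right of the stand; origin under its middle.
- dropper_1: Small white dropper bottle, 25 mm across, 64 mm tall, to the right of the stand; origin under its middle.
- marker_3: White marker pen with a red cap lying on the worktop at the front, 138 mm long and 12 mm thick; origin under its middle.
Not all that is in view belongs to the job. Leave any blue or orange look-alike of the part that bears pink_dish alone.

How it is judged (in metres and radians):
On the way, in this order (a step that is already met when the one before it is completed fails the run):
1. the step has snapped home: its angle is above 1.05 rad and stays there (value of joint step above 1.05 rad), for 0.3 s.
2. the pink dish, still between the fingers, has been lowered to within 10 mm of the step over the pad (contact force between the fingers and petri_dish_2 above 0.3 N and horizontal distance between pink_dish and step_pad below 0.02 m and z of pink_dish in the frame of step_pad between 0.002 and 0.018 m), for 0.05 s.
At the end, for the whole second after the job is handed in: The step is home (angle above 1.05 rad) and the pink dish lies at rest and flat on it (tilt under 0.08 rad, its middle 4 to 12 mm above the pad's face), its centre within 10 mm of the pad's middle as seen from above (value of joint step above 1.05 rad and horizontal distance between pink_dish and step_pad below 0.01 m and z of pink_dish in the frame of step_pad between 0.004 and 0.012 m and angle between pink_dish's own z axis and vertical below 0.08 rad and linear speed of petri_dish_2 below 0.02 m/s); the robot touches nothing.
It fails at once if the camera head is knocked (more than 6 N) (contact force between anything else and camera above 6 N).
It fails at once if the photo stand or its step is forced with more than 30 N (contact force between anything else and photo_stand above 30 N).
It fails at once if a beige dish is moved by more than 20 mm (distance of any of petri_dish_1, petri_dish_3 from where it was at the start of the episode above 0.02 m).
It fails at once if the sample cup, the dropper bottle or the marker is moved by more than 20 mm (distance of any of sample_cup_1, dropper_1, marker_3 from where it was at the start of the episode above 0.02 m).
It also fails if it takes over 51 s, if anything falls off the work surface, if the arm or the gripper's body presses on something with over 40 N, if the wrist force passes 120 N, or if a joint passes its speed limit or range.

ROBOT

A 7-joint arm with a two-finger parallel gripper is mounted at the origin on a cart in front of the work surface, level with it; the furniture and walls round the work are solid. World frame = base frame: x ahead of the robot, y to its left, z up, the work surface at z = 0. Lengths are in mm, angles in rad, forces in N, time in s.
With the tool pointing down it reaches from about 425 to 825 mm from the base axis. Payload 3.6 kg.
Tool frame: the origin (TCP) lies between the finger pads; the fingertips stand 25 mm ahead of it and the grasp point (between the pads) lies 6 mm ahead of it (manip.tip_reach is the distance from the TCP to the fingertips, in mm); z points along the fingers, y is the line along which they close (so a half turn about z gives the same grasp; the last joint's range is limited). The gripper opens to 85 mm and grips with 20 to 120 N. Pads are 22 mm wide; open, the fingers measure 114 mm over their backs; the gripper's body (76 mm by 85 mm) begins 54 mm behind the grasp point. The pads swing forward as they close: fully open they stand 13 mm farther back than shut.
Start: joints at [1.141, 0.615, -0.013, 1.423, 0.008, 1.103, -0.04], TCP at [254.805, -597.946, 256.297] pointing down, gripper open.
Joint ranges: [-3.12, 3.12], [-0.3, 2.06], [-1.34, 1.32], [0.26, 2.42], [-1.36, 4.5], [0.01, 1.98], [-2.84, 2.84]. Speed limits (rad/s): [2.79, 2.79, 3.14, 3.14, 3.14, 3.14, 3.14].

INTERFACE

Orientations are given as a unit quaternion [x, y, z, w].
In Python, from rig import manip gives the robot as it stands. The module is installed in compiled form; this text tells all that it offers.
- The arm moves only by the tool servo_tool, never from a script. Its argument "targets" is a list of rows, each an object of numbers: "gripper": the finger opening in cm, from 0 to 8.54; "dx", "dy", "dz": the shift along the tool's x, y, z in cm; "yaw": the turn about the tool's z in rad. A call has 1 to 20 rows; each row is the pose to reach, as a shift and turn from the pose commanded when the call began, along the tool's axes at that moment; what a row does not reach only later rows make up. A row lasts 1/8 s, in which the tool goes at most 62.5 mm and 10.7 degrees, less where a joint would pass 70% of its speed; a pose out of reach is approached as far as the arm can. A call with a gripper value outside its range is refused whole. The fingers move at their own pace and stop on an object; the grip force is fixed at half the most. Time passes only in rows, so rows that repeat a pose let the fingers close. It gives the time, the measured TCP pose, the force, the opening and the grip force at its end, in the units of the state.
- manip.state(): the state, without advancing time (a new reading comes with each control period).
- manip.read_camera(name): name is "side" or "top" or "wrist"; returns the picture (400x640x3 uint8, blue, green, red); there is no depth.
- manip.camera_info(name): a dict with "vertical_fov" (degrees; the focal length in pixels is half the picture's height over the tangent of half this angle, whatever the lens; pixels are square), "cx", "cy" (the principal point, pixels), "D" ([k1, k2, p1, p2, k3] as OpenCV has them; the pictures are not rectified), "eye" and "orientation" of the camera in the world; the wrist camera has in their place "tool_from_camera" (4x4, takes a point from camera to tool coordinates, whose origin is the TCP and whose axes are the flange's). Camera axes: x right, y down, z forward; pixel columns grow to the right and rows downward; lengths in mm; the calibration is good to about 2 mm. A picture is of the moment at which its call begins: read the wrist's pose just before it. camera_info takes no time and is no camera call.
- manip.finish_job(): hands the job in; it is judged then, once.
The state is a dict: "clock": time; "joints": joint angles; "joint_velocities": joint speeds; "tau": joint torques, N m; "ee_pos": TCP position; "orientation": TCP orientation; "wrist_force": force on the tool from outside, world axes, zero at the start; "wrist_torque": the same for the moment, N m; "opening": opening from 0.0 (shut) to 1.0 (fully open); "gripper_force": force on a finger pad.
Only numpy, scipy, OpenCV 4.12 (cv2) and the standard library are available. Lean on these libraries where they do the work, as an engineer would, in place of code of your own. Each camera call takes 0.05 s, during which the arm holds its last target. There are 200 camera calls.

## Working session

There is one attempt and no reset: what is moved stays moved. The work goes in short steps, Python scripts to look and compute and a tool call to move; the robot and the scene stay as the last step left them, time stands still between calls to the robot, and variables do not carry over. Pictures are saved under pics/ and viewed, at most 10 in all, crops included, and the job is handed in when it is done.

Besides the shell and the picture viewer there is one more tool, called by a JSON object that holds its "api" and its "payload", one argument or row to a line. servo_tool: Moves the arm, as the interface text tells. Its arguments: {"type":"object","properties":{"targets":{"type":"array","items":{"type":"object","properties":{"gripper":{"type":"number"},"dx":{"type":"number"},"dy":{"type":"number"},"dz":{"type":"number"},"yaw":{"type":"number"}}}}},"required":["targets"]}

```bash
mkdir -p pics; python3 - <<'E'
from rig import manip
import cv2,numpy as np
print(manip.state())
for n in("side","top","wrist"):
    print(n,manip.camera_info(n))
a=manip.read_camera("side");b=manip.read_camera("top")
cv2.imwrite("pics/side.png",a);cv2.imwrite("pics/top.png",b)
E
```

```text
{'clock': 0.0, 'joints': array([ 1.14148618,  0.61592252, -0.01264028,  1.42492813,  0.00808733,
        1.10337218, -0.04038931]), 'joint_velocities': array([ 5.47926118e-04, -8.54443601e-05,  1.21539607e-03,  9.34903718e-04,
        3.16484601e-04, -6.78756010e-04, -8.50435345e-04]), 'tau': array([-5.84506233e-04, -4.69222391e+01,  2.58977003e-01, -1.71036315e+01,
        9.88580519e-03,  9.74438502e-03, -3.92285884e-06]), 'ee_pos': array([ 254.55051004, -597.31660603,  255.12614764]), 'orientation': array([ 9.79776523e-01,  2.00090730e-01, -2.64187057e-04, -1.26296057e-03]), 'wrist_force': array([-0.09209315,  0.28723987, -0.22673012]), 'wrist_torque': array([-0.02257699,  0.00574538,  0.01262678]), 'gripper_force': 0.0, 'opening': 1.0020409843774867}
side {'vertical_fov': 44.09195793495283, 'cx': 324.46412411838514, 'cy': 196.9144250808811, 'D': array([-0.07894317,  0.        ,  0.        ,  0.        ,  0.        ]), 'eye': array([  399.18896539, -1389.1482265 ,   795.08065154]), 'orientation': array([ 0.86633566, -0.02364097,  0.01127193, -0.49877508])}
top {'vertical_fov': 48.19982729748112, 'cx': 316.59393133702713, 'cy': 201.02209494662029, 'D': array([0.02996185, 0.        , 0.        , 0.        , 0.        ]), 'eye': array([  58.0974284 , -280.75467394, 1368.54834584]), 'orientation': array([-0.61919117,  0.76766136, -0.12692499,  0.10577512])}
wrist {'vertical_fov': 67.71426492840897, 'cx': 316.271932700558, 'cy': 199.05058719991916, 'D': array([-0.05402005,  0.        ,  0.        ,  0.        ,  0.        ]), 'tool_from_camera': array([[-2.41127601e-04, -9.57579733e-01, -2.88168347e-01,
         7.34354374e+01],
       [ 9.99999837e-01, -8.19821006e-05, -5.64333888e-04,
         1.94986146e-01],
       [ 5.16770048e-04, -2.88168436e-01,  9.57579597e-01,
        -1.17611210e+02],
       [ 0.00000000e+00,  0.00000000e+00,  0.00000000e+00,
         1.00000000e+00]])}
```

```bash
ls; ls pics
```

```text
pics
side.png
top.png
```

View pics/side.png

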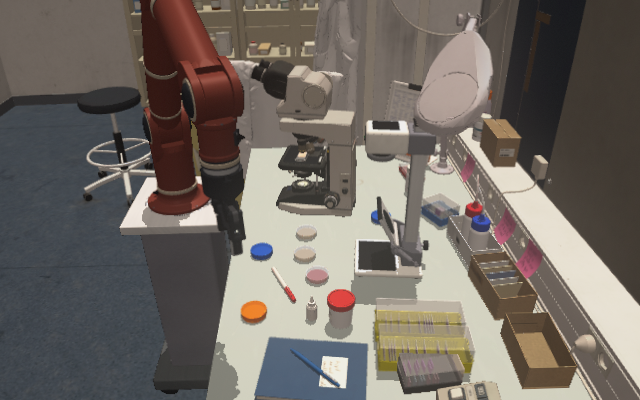

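View pics/top.png

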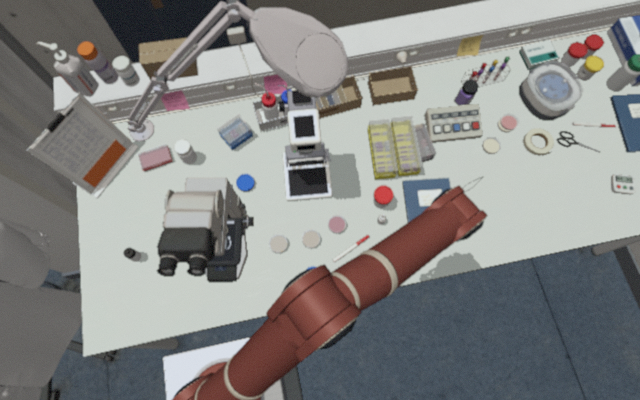

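The side view shows the pink dish at (317,276), the beige dishes at (306,232) and (304,254), and the stand base at about (390,257) with the step folded up at (385,215). The top view shows the pink dish at (337,225) and the beige ones at (311,239) and (279,243).

Things that could be taken for the pink dish:
- Side view: beige (306,232) and (304,254), blue lid (261,250), orange lid (254,311), blue lid (377,216).
- Top view: a far pink dish at (508,122), which isn't in front of the stand.

I choose the pink one at side (317,276) / top (337,225).

```bash
cat > h.py <<'E'
import cv2,numpy as np
from rig import manip
from scipy.spatial.transform import Rotation as R
def cam(n,st=None):
    c=manip.camera_info(n);f=200/np.tan(np.radians(c["vertical_fov"]/2))
    K=np.array([[f,0,c["cx"]],[0,f,c["cy"]],[0,0,1]])
    if n=="wrist":
        T=c["tool_from_camera"];Q=R.from_quat(st["orientation"]).as_matrix()
        return K,c["D"],Q@T[:3,:3],Q@T[:3,3]+st["ee_pos"]
    return K,c["D"],R.from_quat(c["orientation"]).as_matrix(),np.array(c["eye"])
def ray(C,uv):
    p=cv2.undistortPoints(np.array([[uv]],float),C[0],C[1])[0,0]
    d=C[2]@np.array([p[0],p[1],1]);return C[3],d/np.linalg.norm(d)
def onz(C,uv,z):
    o,d=ray(C,uv);return o+d*(z-o[2])/d[2]
def tri(*cu):
    A=np.zeros((3,3));b=np.zeros(3);L=[]
    for C,uv in cu:
        o,d=ray(C,uv);P=np.eye(3)-np.outer(d,d);A+=P;b+=P@o;L.append((o,P))
    x=np.linalg.solve(A,b);return x,[round(float(np.linalg.norm(P@(x-o))),1) for o,P in L]
def proj(C,X):
    Rw=C[2].T;r,_=cv2.Rodrigues(Rw)
    return cv2.projectPoints(np.array(X,float).reshape(-1,1,3),r,-Rw@C[3],C[0],C[1])[0][:,0]
def blobs(im,lo,hi,box,amin=60):
    x0,y0,x1,y1=box;h=cv2.cvtColor(im[y0:y1,x0:x1],cv2.COLOR_BGR2HSV)
    m=cv2.inRange(h,np.array(lo),np.array(hi))
    n,_,s,c=cv2.connectedComponentsWithStats(m)
    return [(c[i]+[x0,y0],s[i]) for i in range(1,n) if s[i][4]>=amin]
E
python3 - <<'E'
from h import *
a=cv2.imread("pics/side.png");b=cv2.imread("pics/top.png")
for n,im,box in(("side",a,(285,220,335,290)),("top",b,(260,210,355,255))):
    x0,y0,x1,y1=box
    for p in ([(317,276),(304,254),(306,232)] if n=="side" else [(337,225),(311,239),(279,243)]):
        print(n,p,cv2.cvtColor(im,cv2.COLOR_BGR2HSV)[p[1],p[0]],onz(cam(n),p,10).round())
c=np.zeros((600,800,3),np.uint8)
s=cv2.resize(a[110:300,290:440],None,fx=2.66,fy=2.66,interpolation=cv2.INTER_CUBIC)[:600,:400]
t=cv2.resize(b[70:270,240:373],None,fx=3,fy=3,interpolation=cv2.INTER_CUBIC)[:600,:400]
c[:s.shape[0],:s.shape[1]]=s;c[:t.shape[0],400:400+t.shape[1]]=t
cv2.imwrite("pics/c1.png",c)
E
```

```text
side (317, 276) [  0  67 189] [ 428. -429.   10.]
side (304, 254) [ 17  48 200] [ 397. -336.   10.]
side (306, 232) [ 17  43 202] [ 404. -233.   10.]
top (337, 225) [174  50 175] [ 425. -419.   10.]
top (311, 239) [ 21  22 187] [ 398. -329.   10.]
top (279, 243) [ 23  16 189] [ 407. -229.   10.]
```

View pics/c1.png

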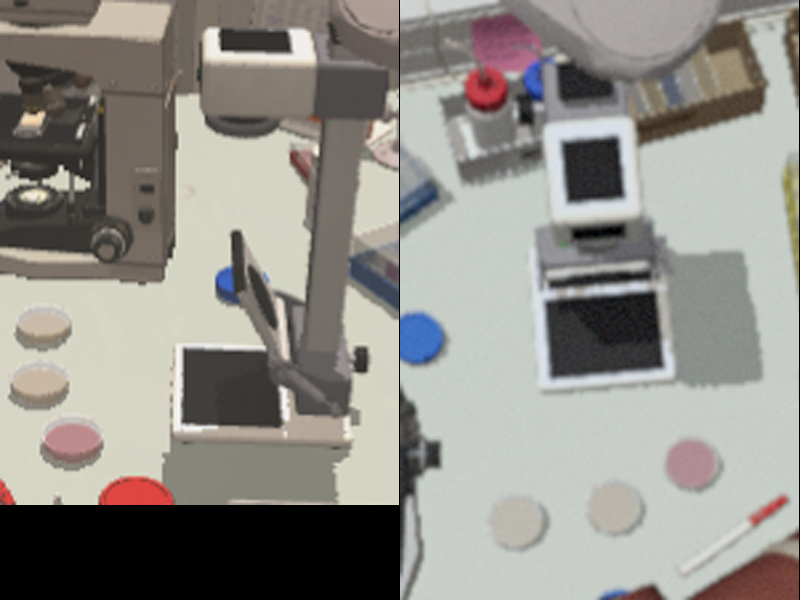

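The crop confirms the pink dish at crop (72,440), with both beige ones beside it. The step is folded up, with its bead running from crop (237,235) to (243,290), and the base corners are clear. Next I compute the stand pose.

```bash
python3 - <<'E'
from h import *
S=cam("side");T=cam("top")
s=lambda x,y:(290+x/2.66,110+y/2.66)
t=lambda x,y:(240+(x-400)/3,70+y/3)
for n,C,p in (("side frontfar",S,s(176,345)),("side frontnear",S,s(173,435)),("side rearnear",S,s(350,437)),("top frontL",T,t(541,388)),("top frontR",T,t(674,376))):
    print(n,onz(C,p,18).round(1))
print("FL",tri((S,s(176,345)),(T,t(541,388))),"FR",tri((S,s(173,435)),(T,t(674,376))))
print("bead z162",onz(S,s(237,235),162).round(),onz(S,s(243,290),162).round(),onz(T,t(600,279),162).round())
for b,n in ((("side"),0),(("top"),1)):
    im=cv2.imread(f"pics/{b}.png");box=(290,220,335,290) if b=="side" else (320,210,355,240)
    hsv=cv2.cvtColor(im,cv2.COLOR_BGR2HSV);m=cv2.bitwise_or(cv2.inRange(hsv,(0,35,120),(9,120,255)),cv2.inRange(hsv,(160,35,120),(180,120,255)))
    k=np.zeros_like(m);x0,y0,x1,y1=box;k[y0:y1,x0:x1]=m[y0:y1,x0:x1]
    nn,_,st,c=cv2.connectedComponentsWithStats(k);i=1+np.argmax(st[1:,4]);print(b,st[i],c[i]);
    if n==0:ps=c[i]
    else: print("pink",tri((S,ps),(T,c[i])))
E
```

```text
side frontfar [ 540.1 -289.9   18. ]
side frontnear [ 521.7 -434.4   18. ]
side rearnear [ 685.9 -447.6   18. ]
top frontL [ 540.4 -280.7   18. ]
top frontR [ 523.5 -422.3   18. ]
FL (array([ 541.85879092, -280.75546171,   11.83181987]), [0.7, 0.7]) FR (array([ 524.65359304, -423.32723686,    9.63564425]), [1.6, 1.6])
bead z162 [ 592. -316.  162.] [ 583. -413.  162.] [ 588. -359.  162.]
side [307 269  21  15 251] [316.8685259  275.99601594]
top [329 217  16  15 183] [336.45355191 224.2295082 ]
pink (array([ 428.95555167, -418.46229315,    2.17990309]), [1.4, 1.4])
```

The approach must lean, but the moves offer only shifts and yaw. So I'll first see how the arm behaves, and fit its geometry as it moves: lift and turn towards the stand's heading, clear of everything.

```bash
python3 - <<'E'
from h import *
S=cam("side");T=cam("top")
print("lamp",tri((S,(455,90)),(T,(298,45))))
print("micro",tri((S,(300,85)),(T,(190,215))))
print("cup",tri((S,(341,299)),(T,(383,196))), "marker", onz(T,(335,260),6).round(),onz(T,(368,237),6).round())
Q=R.from_quat(manip.state()["orientation"]).as_matrix();print(Q.round(3))
d=np.array([480,-240,520])-manip.state()["ee_pos"];print("d tool",(Q.T@d).round())
E
```

```text
lamp (array([ 741.9833724 , -379.67069629,  471.98009079]), [12.7, 12.7])
micro (array([408.75507182, -57.39509764, 384.53240205]), [10.1, 10.1])
cup (array([ 473.79030271, -573.64550254,   61.06476268]), [1.3, 1.3]) marker [ 319. -388.    6.] [ 368. -505.    6.]
[[ 0.92   0.392 -0.001]
 [ 0.392 -0.92   0.002]
 [-0.    -0.002 -1.   ]]
d tool [ 347. -241. -264.]
```

{"api": "servo_tool", "payload": {
  "targets": [
    {"dz": -6, "yaw": -0.18},
    {"dz": -12, "dx": 3, "dy": -2, "yaw": -0.36},
    {"dz": -17, "dx": 7, "dy": -5, "yaw": -0.54},
    {"dz": -21, "dx": 12, "dy": -8, "yaw": -0.72},
    {"dz": -25, "dx": 17, "dy": -11, "yaw": -0.9},
    {"dz": -26, "dx": 22, "dy": -15, "yaw": -1.08},
    {"dz": -26, "dx": 27, "dy": -18, "yaw": -1.26},
    {"dz": -26, "dx": 31, "dy": -21, "yaw": -1.44},
    {"dz": -26, "dx": 35, "dy": -24, "yaw": -1.62},
    {"dz": -26, "dx": 35, "dy": -24, "yaw": -1.8},
    {"dz": -26, "dx": 35, "dy": -24, "yaw": -1.98},
    {"dz": -26, "dx": 35, "dy": -24, "yaw": -2.16},
    {"dz": -26, "dx": 35, "dy": -24, "yaw": -2.4},
    {"dz": -26, "dx": 35, "dy": -24, "yaw": -2.4}
  ]
}}

```text
schema error: expected keys gripper, dx, dy, dz, yaw
```

{"api": "servo_tool", "payload": {
  "targets": [
    {"gripper": 8.5, "dx": 0, "dy": 0, "dz": -6, "yaw": -0.18},
    {"gripper": 8.5, "dx": 3, "dy": -2, "dz": -12, "yaw": -0.36},
    {"gripper": 8.5, "dx": 7, "dy": -5, "dz": -17, "yaw": -0.54},
    {"gripper": 8.5, "dx": 12, "dy": -8, "dz": -21, "yaw": -0.72},
    {"gripper": 8.5, "dx": 17, "dy": -11, "dz": -25, "yaw": -0.9},
    {"gripper": 8.5, "dx": 22, "dy": -15, "dz": -26, "yaw": -1.08},
    {"gripper": 8.5, "dx": 27, "dy": -18, "dz": -26, "yaw": -1.26},
    {"gripper": 8.5, "dx": 31, "dy": -21, "dz": -26, "yaw": -1.44},
    {"gripper": 8.5, "dx": 35, "dy": -24, "dz": -26, "yaw": -1.62},
    {"gripper": 8.5, "dx": 35, "dy": -24, "dz": -26, "yaw": -1.8},
    {"gripper": 8.5, "dx": 35, "dy": -24, "dz": -26, "yaw": -1.98},
    {"gripper": 8.5, "dx": 35, "dy": -24, "dz": -26, "yaw": -2.16},
    {"gripper": 8.5, "dx": 35, "dy": -24, "dz": -26, "yaw": -2.4}
  ]
}}

```text
clock: 1.72
ee_pos: [482.5, -239.9, 515.7]
orientation: [0.191, 0.982, 0.0, -0.001]
wrist_force: [-0.1, -0.6, 0.2]
opening: 0.995
gripper_force: 0.0
```

```bash
python3 - <<'E'
from h import *
s=manip.state();print(s["clock"],s["joints"].round(3),s["ee_pos"].round(1));print(R.from_quat(s["orientation"]).as_matrix().round(3))
manip_img=manip.read_camera("wrist");cv2.imwrite("pics/w1.png",manip_img);np.save("w1.npy",np.r_[s["ee_pos"],s["orientation"]])
E
```

```text
1.725 [ 0.818  0.358 -0.642  1.204  0.212  1.646  1.408] [ 482.5 -239.9  515.7]
[[-0.927  0.376 -0.001]
 [ 0.376  0.927  0.   ]
 [ 0.001 -0.    -1.   ]]
```

View pics/w1.png

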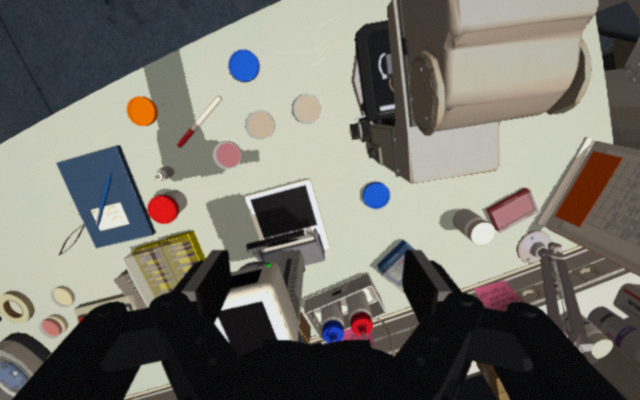

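The wrist view shows the pink dish at (228,154), the beige ones at (260,124) and (306,109), the base's front corners at (246,197) and (313,180), and the bead near (278,243). Now I raise the arm toward its reach limit, to see whether the wrist leans there and keeps that lean.

{"api": "servo_tool", "payload": {
  "targets": [
    {"gripper": 8.5, "dx": 0, "dy": 0, "dz": -6, "yaw": 0},
    {"gripper": 8.5, "dx": 0, "dy": 0, "dz": -12, "yaw": 0},
    {"gripper": 8.5, "dx": 0, "dy": 0, "dz": -18, "yaw": 0},
    {"gripper": 8.5, "dx": 0, "dy": 0, "dz": -24, "yaw": 0},
    {"gripper": 8.5, "dx": 0, "dy": 0, "dz": -30, "yaw": 0}
  ]
}}

```text
clock: 2.4
ee_pos: [458.5, -227.9, 673.2]
orientation: [0.195, 0.98, -0.008, 0.034]
wrist_force: [0.9, 0.5, -0.3]
opening: 0.998
gripper_force: 0.0
```

```bash
cat > st.py <<'E'
from h import *
s=manip.state();print(s["clock"],s["joints"].round(3),s["ee_pos"].round(1),s["wrist_force"].round(1));print(R.from_quat(s["orientation"]).as_matrix().round(3))
E
python3 st.py
```

```text
2.4 [ 0.243  0.305  0.327  0.799 -0.114  1.982  1.681] [ 458.5 -227.9  673.2] [ 0.9  0.5 -0.3]
[[-0.921  0.383  0.063]
 [ 0.382  0.924 -0.029]
 [-0.069 -0.003 -0.998]]
```

{"api": "servo_tool", "payload": {
  "targets": [
    {"gripper": 8.5, "dx": 0, "dy": 0, "dz": 6, "yaw": 0},
    {"gripper": 8.5, "dx": 0, "dy": 0, "dz": 6, "yaw": 0}
  ]
}}

```text
clock: 2.65
ee_pos: [457.6, -227.3, 598.7]
orientation: [0.196, 0.981, -0.002, 0.015]
wrist_force: [1.4, 0.4, -1.5]
opening: 0.993
gripper_force: 0.0
```

```bash
python3 st.py
```

```text
2.65 [ 0.216  0.265  0.316  1.067 -0.088  1.791  1.676] [ 457.6 -227.3  598.7] [ 1.4  0.4 -1.5]
[[-0.923  0.384  0.028]
 [ 0.384  0.923 -0.011]
 [-0.03   0.001 -1.   ]]
```

The lean gained at the limit stays afterwards, so I can build it up by pushing further against the limit.

{"api": "servo_tool", "payload": {
  "targets": [
    {"gripper": 8.5, "dx": -3, "dy": 0, "dz": -6, "yaw": 0},
    {"gripper": 8.5, "dx": -6, "dy": 0, "dz": -12, "yaw": 0},
    {"gripper": 8.5, "dx": -9, "dy": 0, "dz": -18, "yaw": 0},
    {"gripper": 8.5, "dx": -12, "dy": 0, "dz": -24, "yaw": 0},
    {"gripper": 8.5, "dx": -15, "dy": 0, "dz": -30, "yaw": 0},
    {"gripper": 8.5, "dx": -18, "dy": 0, "dz": -36, "yaw": 0},
    {"gripper": 8.5, "dx": -20, "dy": 0, "dz": -42, "yaw": 0},
    {"gripper": 8.5, "dx": -20, "dy": 0, "dz": -48, "yaw": 0}
  ]
}}

```text
clock: 3.65
ee_pos: [443.9, -201.2, 848.5]
orientation: [0.188, 0.946, -0.055, 0.256]
wrist_force: [0.6, -0.6, -0.7]
opening: 0.999
gripper_force: 0.0
```

```bash
python3 st.py
```

```text
3.65 [ 0.522  0.234 -0.362  0.407  0.21   1.983  1.506] [ 443.9 -201.2  848.5] [ 0.6 -0.6 -0.7]
[[-0.798  0.385  0.464]
 [ 0.328  0.923 -0.201]
 [-0.506 -0.009 -0.862]]
```

{"api": "servo_tool", "payload": {
  "targets": [
    {"gripper": 0, "dx": -3, "dy": 0, "dz": -5, "yaw": 0},
    {"gripper": 0, "dx": -6, "dy": 0, "dz": -10, "yaw": 0},
    {"gripper": 0, "dx": -8, "dy": 0, "dz": -14, "yaw": 0},
    {"gripper": 0, "dx": -8, "dy": 0, "dz": -14, "yaw": 0}
  ]
}}

```text
clock: 4.15
ee_pos: [429.5, -191.3, 869.8]
orientation: [0.186, 0.941, -0.065, 0.276]
wrist_force: [-0.2, -0.0, -0.4]
opening: 0.142
gripper_force: 0.0
```

```bash
python3 st.py
```

```text
4.15 [ 0.227  0.207  0.278  0.382 -0.095  1.983  1.599] [ 429.5 -191.3  869.8] [-0.2 -0.  -0.4]
[[-0.778  0.385  0.496]
 [ 0.314  0.923 -0.225]
 [-0.544 -0.019 -0.839]]
```

{"api": "servo_tool", "payload": {
  "targets": [
    {"gripper": 0, "dx": 2, "dy": 0, "dz": -5, "yaw": 0},
    {"gripper": 0, "dx": 4, "dy": 0, "dz": -10, "yaw": 0},
    {"gripper": 0, "dx": 6, "dy": 0, "dz": -15, "yaw": 0},
    {"gripper": 0, "dx": 8, "dy": 0, "dz": -20, "yaw": 0},
    {"gripper": 0, "dx": 8, "dy": 0, "dz": -20, "yaw": 0}
  ]
}}

```text
clock: 4.78
ee_pos: [306.0, -147.8, 896.6]
orientation: [0.184, 0.934, -0.063, 0.299]
wrist_force: [-0.2, -1.5, 0.2]
opening: -0.001
gripper_force: 0.0
```

```bash
python3 st.py
```

```text
4.775 [ 0.522 -0.024 -0.135  0.563  0.006  1.983  1.573] [ 306.  -147.8  896.6] [-0.2 -1.5  0.2]
[[-0.754  0.381  0.535]
 [ 0.306  0.924 -0.227]
 [-0.581 -0.008 -0.814]]
```

{"api": "servo_tool", "payload": {
  "targets": [
    {"gripper": 0, "dx": -3, "dy": 0, "dz": -5, "yaw": 0},
    {"gripper": 0, "dx": -6, "dy": 0, "dz": -10, "yaw": 0},
    {"gripper": 0, "dx": -9, "dy": 0, "dz": -15, "yaw": 0},
    {"gripper": 0, "dx": -12, "dy": 0, "dz": -20, "yaw": 0},
    {"gripper": 0, "dx": -12, "dy": 0, "dz": -20, "yaw": 0}
  ]
}}

```text
clock: 5.4
ee_pos: [297.3, -143.5, 917.5]
orientation: [0.184, 0.925, -0.07, 0.326]
wrist_force: [-0.2, -0.1, -0.5]
opening: -0.001
gripper_force: 0.0
```

```bash
python3 st.py
```

```text
5.4 [ 1.173 -0.024 -0.711  0.497 -0.05   1.983  1.598] [ 297.3 -143.5  917.5] [-0.2 -0.1 -0.5]
[[-0.72   0.387  0.577]
 [ 0.296  0.922 -0.249]
 [-0.628 -0.009 -0.778]]
```

{"api": "servo_tool", "payload": {
  "targets": [
    {"gripper": 0, "dx": -4, "dy": 0, "dz": -3, "yaw": 0},
    {"gripper": 0, "dx": -8, "dy": 0, "dz": -6, "yaw": 0},
    {"gripper": 0, "dx": -12, "dy": 0, "dz": -9, "yaw": 0},
    {"gripper": 0, "dx": -16, "dy": 0, "dz": -12, "yaw": 0},
    {"gripper": 0, "dx": -20, "dy": 0, "dz": -14, "yaw": 0}
  ]
}}

```text
clock: 6.02
ee_pos: [329.2, -157.7, 935.7]
orientation: [0.182, 0.916, -0.075, 0.35]
wrist_force: [0.7, -0.2, -0.3]
opening: 0.002
gripper_force: 0.0
```

```bash
python3 st.py
```

```text
6.025 [ 1.000e-03  3.700e-02  4.540e-01  3.920e-01 -4.800e-02  1.983e+00
  1.590e+00] [ 329.2 -157.7  935.7] [ 0.7 -0.2 -0.3]
[[-0.688  0.386  0.614]
 [ 0.282  0.922 -0.264]
 [-0.669 -0.009 -0.743]]
```

{"api": "servo_tool", "payload": {
  "targets": [
    {"gripper": 0, "dx": 2, "dy": -4, "dz": 4, "yaw": 0},
    {"gripper": 0, "dx": 4, "dy": -8, "dz": 8, "yaw": 0},
    {"gripper": 0, "dx": 6, "dy": -10, "dz": 13, "yaw": 0},
    {"gripper": 0, "dx": 9, "dy": -10.6, "dz": 18, "yaw": 0},
    {"gripper": 0, "dx": 11.5, "dy": -10.6, "dz": 23, "yaw": 0},
    {"gripper": 0, "dx": 14, "dy": -10.6, "dz": 28, "yaw": 0},
    {"gripper": 0, "dx": 16.5, "dy": -10.6, "dz": 33, "yaw": 0},
    {"gripper": 0, "dx": 19, "dy": -10.6, "dz": 38, "yaw": 0},
    {"gripper": 0, "dx": 21.5, "dy": -10.6, "dz": 43, "yaw": 0},
    {"gripper": 0, "dx": 24, "dy": -10.6, "dz": 48, "yaw": 0},
    {"gripper": 0, "dx": 26.5, "dy": -10.6, "dz": 53, "yaw": 0},
    {"gripper": 0, "dx": 28.5, "dy": -10.6, "dz": 57, "yaw": 0},
    {"gripper": 0, "dx": 30.5, "dy": -10.6, "dz": 60.5, "yaw": 0},
    {"gripper": 0, "dx": 30.5, "dy": -10.6, "dz": 60.5, "yaw": 0}
  ]
}}

```text
clock: 7.78
ee_pos: [451.5, -320.6, 319.9]
orientation: [0.212, 0.924, -0.047, 0.315]
wrist_force: [-1.6, -3.0, -2.1]
opening: 0.002
gripper_force: 0.0
```

```bash
python3 st.py; python3 - <<'E'
from h import *
s=manip.state();im=manip.read_camera("wrist");cv2.imwrite("pics/w2.png",im);np.save("w2.npy",np.r_[s["ee_pos"],s["orientation"]])
E
```

```text
7.775 [ 0.195  0.237  0.585  2.107 -1.051  0.394  2.75 ] [ 451.5 -320.6  319.9] [-1.6 -3.  -2.1]
[[-0.712  0.422  0.562]
 [ 0.363  0.905 -0.22 ]
 [-0.602  0.047 -0.797]]
```

View pics/w2.png

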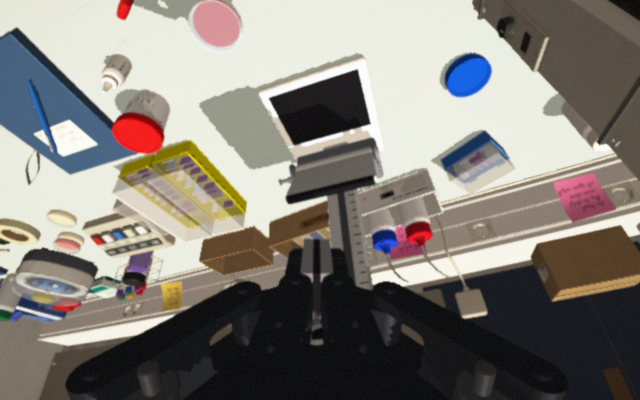

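The wrist view shows the base's front corners at (261,92) and (367,57), the bead's dark bar from about (288,195) to (382,178), and the pink dish at (216,24).

```bash
python3 st.py; python3 - <<'E'
from h import *
S=cam("side");T=cam("top")
W=[]
for f in("w1.npy","w2.npy"):
    v=np.load(f);W.append(cam("wrist",dict(ee_pos=v[:3],orientation=v[3:])))
W1,W2=W
print("w1 FR,FL",onz(W1,(246,197),18).round(),onz(W1,(313,180),18).round(),"w2",onz(W2,(261,92),18).round(),onz(W2,(367,57),18).round())
print("pink w1",onz(W1,(228,154),8).round(),"w2",onz(W2,(216,24),8).round())
t=lambda x,y:(240+(x-400)/3,70+y/3)
s=lambda x,y:(290+x/2.66,110+y/2.66)
print("FR",tri((S,s(173,435)),(T,t(674,376)),(W1,(246,197)),(W2,(261,92))))
print("FL",tri((S,s(176,345)),(T,t(541,388)),(W1,(313,180)),(W2,(367,57))))
print("beadR",tri((S,s(243,290)),(W2,(288,195))),"beadL",tri((S,s(237,235)),(W2,(382,178))))
print("pink",tri((S,(316.87,276)),(T,(336.45,224.2)),(W1,(228,154)),(W2,(216,24))))
im=cv2.imread("pics/w2.png")[140:220,260:410];cv2.imwrite("pics/c2.png",cv2.resize(im,None,fx=5,fy=5,interpolation=cv2.INTER_CUBIC))
E
```

```text
7.825 [ 0.158  0.248  0.624  2.106 -1.054  0.397  2.75 ] [ 453.8 -319.7  317.2] [ 1.4 -1.1 -0.7]
[[-0.718  0.422  0.554]
 [ 0.36   0.906 -0.224]
 [-0.596  0.039 -0.802]]
w1 FR,FL [ 525. -421.   18.] [ 544. -273.   18.] w2 [ 521. -419.   18.] [ 538. -276.   18.]
pink w1 [ 427. -418.    8.] w2 [ 427. -419.    8.]
FR (array([ 525.3400665 , -423.09094473,    9.48779974]), [2.2, 1.0, 0.9, 0.8])
FL (array([ 543.89318513, -276.68589292,    8.46116862]), [2.1, 4.0, 4.1, 0.6])
beadR (array([ 581.69757109, -408.24297203,  156.93718493]), [2.8, 2.8]) beadL (array([ 596.25401917, -300.80935905,  156.22099972]), [3.4, 3.4])
pink (array([ 428.22849212, -419.64111892,    3.83034652]), [1.2, 2.4, 1.2, 1.3])
```

View pics/c2.png

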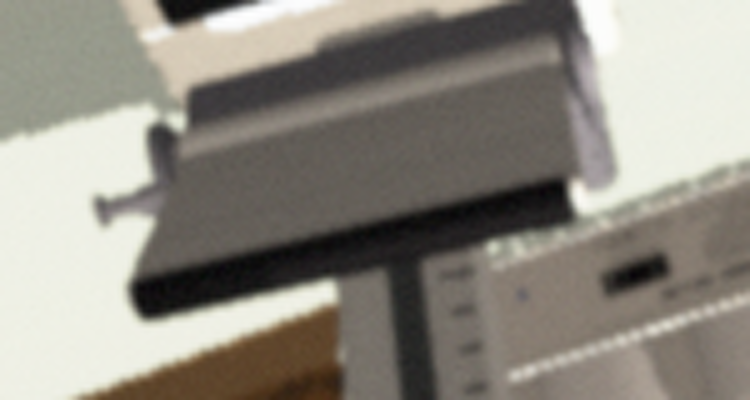

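The close crop shows the step's underside with its black bead running across from (289,199) to (374,180), and the column behind it. I estimate the bead middle at about (588,-356,162), the pad below the lens at about (585,-356), and stand yaw at -0.12. Next I move outwards to relax the wrist.

{"api": "servo_tool", "payload": {
  "targets": [
    {"gripper": 0, "dx": -0.5, "dy": 2.5, "dz": 3, "yaw": 0},
    {"gripper": 0, "dx": -0.9, "dy": 5.3, "dz": 6.8, "yaw": 0},
    {"gripper": 0, "dx": -0.9, "dy": 5.3, "dz": 6.8, "yaw": 0},
    {"gripper": 0, "dx": -0.9, "dy": 5.3, "dz": 6.8, "yaw": 0}
  ]
}}

```text
clock: 8.32
ee_pos: [521.4, -286.3, 275.8]
orientation: [0.206, 0.925, -0.052, 0.316]
wrist_force: [0.7, -0.9, 0.1]
opening: -0.001
gripper_force: 0.0
```

```bash
python3 st.py
```

```text
8.325 [ 0.21   0.345  0.385  2.09  -1.243  0.231  2.826] [ 521.4 -286.3  275.8] [ 0.7 -0.9  0.1]
[[-0.716  0.413  0.562]
 [ 0.348  0.91  -0.225]
 [-0.605  0.034 -0.796]]
```

{"api": "servo_tool", "payload": {
  "targets": [
    {"gripper": 0, "dx": 0, "dy": 0, "dz": 0, "yaw": -0.18},
    {"gripper": 0, "dx": 0, "dy": 0, "dz": 0, "yaw": -0.36},
    {"gripper": 0, "dx": 0, "dy": 0, "dz": 0, "yaw": -0.54},
    {"gripper": 0, "dx": 0, "dy": 0, "dz": 0, "yaw": -0.72}
  ]
}}

```text
clock: 8.82
ee_pos: [519.9, -287.6, 276.3]
orientation: [-0.135, 0.938, -0.161, 0.276]
wrist_force: [0.1, 0.0, -0.2]
opening: -0.001
gripper_force: 0.0
```

```bash
python3 st.py
```

```text
8.825 [ 0.554  0.327 -0.068  2.082 -0.489  0.097  2.824] [ 519.9 -287.6  276.3] [ 0.1  0.  -0.2]
[[-0.811 -0.164  0.562]
 [-0.342  0.912 -0.228]
 [-0.475 -0.377 -0.795]]
```

{"api": "servo_tool", "payload": {
  "targets": [
    {"gripper": 0, "dx": 0, "dy": 0, "dz": 0, "yaw": 0.18},
    {"gripper": 0, "dx": 0, "dy": 0, "dz": 0, "yaw": 0.36},
    {"gripper": 0, "dx": 0, "dy": 0, "dz": 0, "yaw": 0.54},
    {"gripper": 0, "dx": 0, "dy": 0, "dz": 0, "yaw": 0.67},
    {"gripper": 0, "dx": 0, "dy": 0, "dz": 0, "yaw": 0.67}
  ]
}}

```text
clock: 9.45
ee_pos: [520.1, -287.0, 276.0]
orientation: [0.183, 0.93, -0.06, 0.314]
wrist_force: [-0.1, -0.4, 0.8]
opening: 0.006
gripper_force: 0.0
```

```bash
python3 st.py
```

```text
9.45 [ 0.47   0.327  0.041  2.084 -0.8    0.119  2.454] [ 520.1 -287.   276. ] [-0.1 -0.4  0.8]
[[-0.736  0.378  0.562]
 [ 0.302  0.926 -0.227]
 [-0.606  0.003 -0.796]]
```

```bash
cat > fk.py <<'E'
from h import *
import itertools
from scipy.optimize import least_squares
D=[([1.14148618,.61592252,-.01264028,1.42492813,.00808733,1.10337218,-.04038931],[254.55,-597.32,255.13],[.979776523,.20009073,-.000264,-.001263]),
([.818,.358,-.642,1.204,.212,1.646,1.408],[482.5,-239.9,515.7],[.191,.982,0,-.001]),
([.522,.234,-.362,.407,.21,1.983,1.506],[443.9,-201.2,848.5],[.188,.946,-.055,.256]),
([.001,.037,.454,.392,-.048,1.983,1.59],[329.2,-157.7,935.7],[.182,.916,-.075,.35]),
([.21,.345,.385,2.09,-1.243,.231,2.826],[521.4,-286.3,275.8],[.206,.925,-.052,.316]),
([.47,.327,.041,2.084,-.8,.119,2.454],[520.1,-287,276],[.183,.93,-.06,.314])]
def fk(q,p,s,off):
    h,L1,L2,L3,e=p
    rz=lambda a:R.from_euler('z',a);ry=lambda a:R.from_euler('y',a)
    A=rz(s[0]*q[0])*ry(q[1]);A2=A*rz(s[1]*q[2])*ry(q[3]);A3=A2*rz(s[2]*q[4])*ry(q[5]);A4=A3*rz(s[3]*q[6]+off)
    return np.array([0,0,h])+A.apply([0,0,L1])+A2.apply([e,0,L2])+A3.apply([0,0,L3]),A4
def best():
    b=None
    for s in itertools.product((1,-1),repeat=4):
        for off in np.arange(4)*np.pi/2:
            e=sum((fk(q,(300,400,400,200,0),s,off)[1]*R.from_quat(o).inv()).magnitude() for q,_,o in D)
            if b is None or e<b[0]:b=(e,s,off)
    return b
if __name__=="__main__":
    b=best();print(b)
    f=lambda p:np.concatenate([fk(q,p,b[1],b[2])[0]-x for q,x,_ in D])
    r=least_squares(f,[300,400,400,200,0]);print(r.x.round(1),f(r.x).round(1))
    p=r.x
    # lean limit: max lean reachable (planar) at given r,z with tool in radial plane, j6>=0.03
    for nm,rr,z in(("dish",598,35),("dish high",598,160),("hook",690,175),("pull",640,110),("pad",685,115)):
        out=[]
        for lean in np.radians([20,25,30,35,40,45]):
            wx,wz=rr-p[3]*np.sin(lean),z+p[3]*np.cos(lean)-p[0]
            d=np.hypot(wx,wz);L2=np.hypot(p[2],p[4]);c=(d*d-p[1]**2-L2**2)/(2*p[1]*L2)
            if abs(c)>1:out.append(None);continue
            j4=np.arccos(c);j2=np.arctan2(wx,wz)-np.arctan2(L2*np.sin(j4),p[1]+L2*c)
            out.append((round(j2,2),round(j4,2),round(np.pi-lean-j2-j4,2)))
        print(nm,out)
E
python3 fk.py
```

```text
(0.00734943410466128, (-1, -1, -1, -1), np.float64(1.5707963267948966))
[255.9 550.7 371.  283.5  -1.7] [19.8  9.2  0.3  9.7 17.   1.6  7.1 19.6 -0.9  3.9 21.  -1.5 10.  19.2
 -0.3 12.4 17.9  0.8]
dish [(np.float64(0.77), np.float64(2.05), np.float64(-0.02)), (np.float64(0.77), np.float64(2.11), np.float64(-0.18)), (np.float64(0.79), np.float64(2.18), np.float64(-0.34)), (np.float64(0.81), np.float64(2.23), np.float64(-0.51)), (np.float64(0.84), np.float64(2.29), np.float64(-0.68)), (np.float64(0.88), np.float64(2.33), np.float64(-0.86))]
dish high [(np.float64(0.54), np.float64(1.98), np.float64(0.27)), (np.float64(0.53), np.float64(2.04), np.float64(0.13)), (np.float64(0.53), np.float64(2.11), np.float64(-0.02)), (np.float64(0.54), np.float64(2.18), np.float64(-0.18)), (np.float64(0.55), np.float64(2.24), np.float64(-0.35)), (np.float64(0.57), np.float64(2.3), np.float64(-0.52))]
hook [(np.float64(0.63), np.float64(1.71), np.float64(0.45)), (np.float64(0.62), np.float64(1.78), np.float64(0.31)), (np.float64(0.61), np.float64(1.85), np.float64(0.16)), (np.float64(0.6), np.float64(1.92), np.float64(0.01)), (np.float64(0.61), np.float64(1.99), np.float64(-0.15)), (np.float64(0.62), np.float64(2.05), np.float64(-0.31))]
pull [(np.float64(0.67), np.float64(1.9), np.float64(0.23)), (np.float64(0.66), np.float64(1.97), np.float64(0.08)), (np.float64(0.66), np.float64(2.03), np.float64(-0.08)), (np.float64(0.67), np.float64(2.1), np.float64(-0.24)), (np.float64(0.69), np.float64(2.16), np.float64(-0.4)), (np.float64(0.71), np.float64(2.21), np.float64(-0.57))]
pad [(np.float64(0.71), np.float64(1.77), np.float64(0.32)), (np.float64(0.7), np.float64(1.84), np.float64(0.17)), (np.float64(0.7), np.float64(1.91), np.float64(0.02)), (np.float64(0.7), np.float64(1.97), np.float64(-0.14)), (np.float64(0.71), np.float64(2.03), np.float64(-0.3)), (np.float64(0.73), np.float64(2.09), np.float64(-0.46))]
```

The arm model shows that with j5 near 0, joint 6's lower limit rules out leaning at the lower heights. With j5 near π the wrist bends the other way and it works. So I push the yaw with j7 at its limit, which carries j5 the other way, then come back.

{"api": "servo_tool", "payload": {
  "targets": [
    {"gripper": 0, "dx": 1, "dy": -0.5, "dz": -2, "yaw": -0.18},
    {"gripper": 0, "dx": 2, "dy": -1, "dz": -4, "yaw": -0.36},
    {"gripper": 0, "dx": 3.5, "dy": -1.3, "dz": -5, "yaw": -0.54},
    {"gripper": 0, "dx": 3.5, "dy": -1.3, "dz": -5, "yaw": -0.72},
    {"gripper": 0, "dx": 3.5, "dy": -1.3, "dz": -5, "yaw": -0.9},
    {"gripper": 0, "dx": 3.5, "dy": -1.3, "dz": -5, "yaw": -1.08},
    {"gripper": 0, "dx": 3.5, "dy": -1.3, "dz": -5, "yaw": -1.26},
    {"gripper": 0, "dx": 3.5, "dy": -1.3, "dz": -5, "yaw": -1.44},
    {"gripper": 0, "dx": 3.5, "dy": -1.3, "dz": -5, "yaw": -1.62},
    {"gripper": 0, "dx": 3.5, "dy": -1.3, "dz": -5, "yaw": -1.8},
    {"gripper": 0, "dx": 3.5, "dy": -1.3, "dz": -5, "yaw": -1.98},
    {"gripper": 0, "dx": 3.5, "dy": -1.3, "dz": -5, "yaw": -2.16}
  ]
}}

```text
clock: 10.95
ee_pos: [461.4, -277.1, 293.9]
orientation: [0.736, -0.597, 0.305, -0.093]
wrist_force: [-0.7, 0.3, -0.2]
opening: 0.001
gripper_force: 0.0
```

```bash
python3 st.py
```

```text
10.95 [ 1.242  0.313 -0.877  2.166  1.058  0.216  2.837] [ 461.4 -277.1  293.9] [-0.7  0.3 -0.2]
[[ 0.1   -0.822  0.561]
 [-0.936 -0.27  -0.228]
 [ 0.339 -0.501 -0.796]]
```

{"api": "servo_tool", "payload": {
  "targets": [
    {"gripper": 0, "dx": 0, "dy": 0, "dz": 0, "yaw": -0.18},
    {"gripper": 0, "dx": 0, "dy": 0, "dz": 0, "yaw": -0.36},
    {"gripper": 0, "dx": 0, "dy": 0, "dz": 0, "yaw": -0.54},
    {"gripper": 0, "dx": 0, "dy": 0, "dz": 0, "yaw": -0.72},
    {"gripper": 0, "dx": 0, "dy": 0, "dz": 0, "yaw": -0.9},
    {"gripper": 0, "dx": 0, "dy": 0, "dz": 0, "yaw": -1.08},
    {"gripper": 0, "dx": 0, "dy": 0, "dz": 0, "yaw": -1.26},
    {"gripper": 0, "dx": 0, "dy": 0, "dz": 0, "yaw": -1.44}
  ]
}}

```text
clock: 11.95
ee_pos: [459.6, -274.8, 283.2]
orientation: [0.936, -0.092, 0.323, 0.102]
wrist_force: [0.1, 0.2, -0.4]
opening: -0.0
gripper_force: 0.0
```

```bash
python3 st.py
```

```text
11.95 [ 0.834  0.247 -0.355  2.23   2.199  0.015  2.842] [ 459.6 -274.8  283.2] [ 0.1  0.2 -0.4]
[[ 0.775 -0.239  0.585]
 [-0.107 -0.962 -0.251]
 [ 0.623  0.132 -0.771]]
```

{"api": "servo_tool", "payload": {
  "targets": [
    {"gripper": 0, "dx": -2, "dy": -0.5, "dz": 2.5, "yaw": 0},
    {"gripper": 0, "dx": -4, "dy": -0.8, "dz": 5, "yaw": 0},
    {"gripper": 0, "dx": -6, "dy": -1.2, "dz": 7.4, "yaw": 0},
    {"gripper": 0, "dx": -6, "dy": -1.2, "dz": 7.4, "yaw": 0}
  ]
}}

```text
clock: 12.45
ee_pos: [458.2, -273.4, 182.5]
orientation: [0.938, -0.096, 0.32, 0.097]
wrist_force: [0.3, -0.3, 0.1]
opening: -0.0
gripper_force: 0.0
```

```bash
python3 st.py
```

```text
12.45 [ 1.107  0.555 -0.799  2.347  2.381  0.447  2.717] [ 458.2 -273.4  182.5] [ 0.3 -0.3  0.1]
[[ 0.777 -0.243  0.581]
 [-0.119 -0.963 -0.243]
 [ 0.618  0.12  -0.777]]
```

{"api": "servo_tool", "payload": {
  "targets": [
    {"gripper": 0, "dx": 0, "dy": 0, "dz": 0, "yaw": 0.18},
    {"gripper": 0, "dx": 0, "dy": 0, "dz": 0, "yaw": 0.36},
    {"gripper": 0, "dx": 0, "dy": 0, "dz": 0, "yaw": 0.54},
    {"gripper": 0, "dx": 0, "dy": 0, "dz": 0, "yaw": 0.72},
    {"gripper": 0, "dx": 0, "dy": 0, "dz": 0, "yaw": 0.9},
    {"gripper": 0, "dx": 0, "dy": 0, "dz": 0, "yaw": 1.08},
    {"gripper": 0, "dx": 0, "dy": 0, "dz": 0, "yaw": 1.26},
    {"gripper": 0, "dx": 0, "dy": 0, "dz": 0, "yaw": 1.44},
    {"gripper": 0, "dx": 0, "dy": 0, "dz": 0, "yaw": 1.62},
    {"gripper": 0, "dx": 0, "dy": 0, "dz": 0, "yaw": 1.8},
    {"gripper": 0, "dx": 0, "dy": 0, "dz": 0, "yaw": 1.98},
    {"gripper": 0, "dx": 0, "dy": 0, "dz": 0, "yaw": 2.16},
    {"gripper": 0, "dx": 0, "dy": 0, "dz": 0, "yaw": 2.34},
    {"gripper": 0, "dx": 0, "dy": 0, "dz": 0, "yaw": 2.52},
    {"gripper": 0, "dx": 0, "dy": 0, "dz": 0, "yaw": 2.7},
    {"gripper": 0, "dx": 0, "dy": 0, "dz": 0, "yaw": 2.88},
    {"gripper": 0, "dx": 0, "dy": 0, "dz": 0, "yaw": 3.06},
    {"gripper": 0, "dx": 0, "dy": 0, "dz": 0, "yaw": 3.2},
    {"gripper": 0, "dx": 0, "dy": 0, "dz": 0, "yaw": 3.32}
  ]
}}

```text
clock: 14.82
ee_pos: [460.2, -273.8, 186.3]
orientation: [0.18, 0.924, -0.07, 0.33]
wrist_force: [-0.5, -0.2, -0.4]
opening: 0.001
gripper_force: 0.0
```

```bash
python3 st.py; python3 - <<'E'
from h import *
s=manip.state();Q=R.from_quat(s["orientation"]).as_matrix()
tip=np.array([625,-325,155.])
for nm,off in(("pre",-60*Q[:,2]+[0,0,20]),("hook",0*Q[:,2])):
    tcp=tip+off-25*Q[:,2];print(nm,tcp.round(),(Q.T@(tcp-s["ee_pos"])/10).round(1))
E
```

```text
14.825 [ 1.355  0.81  -1.326  2.338  1.989  0.812 -0.144] [ 460.2 -273.8  186.3] [-0.5 -0.2 -0.4]
[[-0.717  0.379  0.584]
 [ 0.287  0.925 -0.249]
 [-0.635 -0.011 -0.772]]
pre [ 575. -304.  241.] [-12.6   1.5   3.3]
hook [ 610. -319.  174.] [-11.3   1.5  10.8]
```

{"api": "servo_tool", "payload": {
  "targets": [
    {"gripper": 0, "dx": -3, "dy": 0, "dz": -3, "yaw": 0},
    {"gripper": 0, "dx": -7, "dy": 0.7, "dz": -2.5, "yaw": 0},
    {"gripper": 0, "dx": -10.5, "dy": 1.3, "dz": 0.5, "yaw": 0},
    {"gripper": 0, "dx": -12.6, "dy": 1.5, "dz": 3.3, "yaw": 0},
    {"gripper": 0, "dx": -12.6, "dy": 1.5, "dz": 3.3, "yaw": 0}
  ]
}}

```text
clock: 15.45
ee_pos: [577.1, -304.3, 240.6]
orientation: [0.179, 0.924, -0.07, 0.331]
wrist_force: [-1.6, -0.2, 0.3]
opening: -0.005
gripper_force: 0.0
```

```bash
python3 st.py; python3 - <<'E'
from h import *
s=manip.state();im=manip.read_camera("wrist");sd=manip.read_camera("side")
C=cam("wrist",s);Q=R.from_quat(s["orientation"]).as_matrix()
for y in(-52,0,52):
    X=np.array([588,-356,162])+y*np.array([.1227,.9925,0]);p=proj(C,X)[0];print(p.round());cv2.circle(im,tuple(int(v) for v in p),3,(0,255,0),1)
p=proj(cam("side"),s["ee_pos"]+25*Q[:,2])[0];q=proj(cam("side"),[625,-325,155])[0];print(p,q)
c=np.zeros((400,790,3),np.uint8);c[:,:]=0
c[:,:400]=im[:,120:520]
c[:,400:790]=cv2.resize(sd[110:270,300:456],(390,400))
cv2.imwrite("pics/w3.png",c)
tip=np.array([625,-325,155.]);tcp=tip-25*Q[:,2];print(tcp.round(),(Q.T@(tcp-s["ee_pos"])/10).round(1))
E
```

```text
15.45 [ 1.202  0.745 -1.194  1.994  1.666  0.674  0.204] [ 577.1 -304.3  240.6] [-1.6 -0.2  0.3]
[[-0.717  0.377  0.586]
 [ 0.284  0.926 -0.248]
 [-0.636 -0.011 -0.771]]
[188. 191.]
[254. 180.]
[328. 168.]
[380.0344018  176.69873983] [392.51732314 202.16349337]
[ 610. -319.  174.] [ 1.4 -0.   7.4]
```

View pics/w3.png

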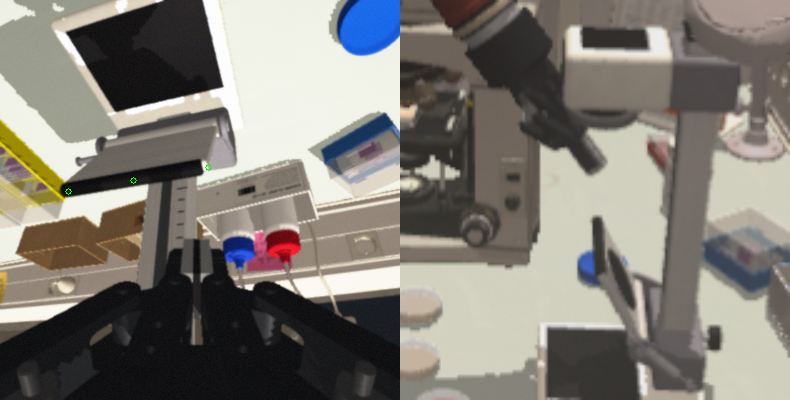

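The bead matches the prediction to about 3 px: its ends fall at (185,190) and (325,168) in full-frame pixels. The fingertip is above and in front, clear of the camera. Now hook in behind the edge.

{"api": "servo_tool", "payload": {
  "targets": [
    {"gripper": 0, "dx": 0, "dy": 0, "dz": 2.5, "yaw": 0},
    {"gripper": 0, "dx": 0.2, "dy": 0, "dz": 5, "yaw": 0},
    {"gripper": 0, "dx": 0.8, "dy": 0, "dz": 7.4, "yaw": 0},
    {"gripper": 0, "dx": 1.4, "dy": 0, "dz": 7.4, "yaw": 0},
    {"gripper": 0, "dx": 1.4, "dy": 0, "dz": 7.4, "yaw": 0}
  ]
}}

```text
clock: 16.18
ee_pos: [607.1, -316.8, 173.3]
orientation: [0.178, 0.925, -0.069, 0.329]
wrist_force: [-0.5, -0.2, 0.9]
opening: 0.003
gripper_force: 0.0
```

```bash
python3 st.py
```

```text
16.175 [ 1.127  0.888 -1.125  1.968  1.856  0.714  0.095] [ 607.1 -316.8  173.3] [-0.5 -0.2  0.9]
[[-0.72   0.375  0.584]
 [ 0.285  0.927 -0.245]
 [-0.633 -0.01  -0.774]]
```

No contact so far. Now the pull forward and down.

{"api": "servo_tool", "payload": {
  "targets": [
    {"gripper": 0, "dx": 0.8, "dy": -0.1, "dz": 0.1, "yaw": 0},
    {"gripper": 0, "dx": 1.6, "dy": -0.3, "dz": 0.2, "yaw": 0},
    {"gripper": 0, "dx": 2.4, "dy": -0.4, "dz": 0.3, "yaw": 0},
    {"gripper": 0, "dx": 3.2, "dy": -0.5, "dz": 0.4, "yaw": 0},
    {"gripper": 0, "dx": 4.0, "dy": -0.7, "dz": 0.5, "yaw": 0}
  ]
}}

```text
clock: 16.8
ee_pos: [581.5, -313.9, 147.4]
orientation: [0.178, 0.923, -0.07, 0.333]
wrist_force: [2.5, -1.0, 3.0]
opening: 0.002
gripper_force: 1.5
```

```bash
python3 st.py
```

```text
16.8 [ 1.158  0.929 -1.135  2.054  1.996  0.754 -0.023] [ 581.5 -313.9  147.4] [ 2.5 -1.   3. ]
[[-0.715  0.376  0.59 ]
 [ 0.283  0.927 -0.248]
 [-0.64  -0.01  -0.769]]
```

{"api": "servo_tool", "payload": {
  "targets": [
    {"gripper": 0, "dx": 0.8, "dy": -0.1, "dz": 0.2, "yaw": 0},
    {"gripper": 0, "dx": 1.6, "dy": -0.3, "dz": 0.4, "yaw": 0},
    {"gripper": 0, "dx": 2.4, "dy": -0.4, "dz": 0.5, "yaw": 0},
    {"gripper": 0, "dx": 2.4, "dy": -0.4, "dz": 0.5, "yaw": 0},
    {"gripper": 0, "dx": 2.4, "dy": -0.4, "dz": 0.5, "yaw": 0}
  ]
}}

```text
clock: 17.42
ee_pos: [563.8, -311.7, 124.5]
orientation: [0.179, 0.925, -0.069, 0.329]
wrist_force: [-0.2, -0.3, 0.2]
opening: -0.0
gripper_force: 0.0
```

```bash
python3 st.py; python3 - <<'E'
from h import *
sd=manip.read_camera("side");cv2.imwrite("pics/s4.png",cv2.resize(sd[110:300,290:440],(600,760))[:600])
E
```

```text
17.425 [ 1.173  0.967 -1.133  2.105  2.071  0.788 -0.082] [ 563.8 -311.7  124.5] [-0.2 -0.3  0.2]
[[-0.719  0.377  0.584]
 [ 0.286  0.926 -0.245]
 [-0.633 -0.009 -0.774]]
```

View pics/s4.png

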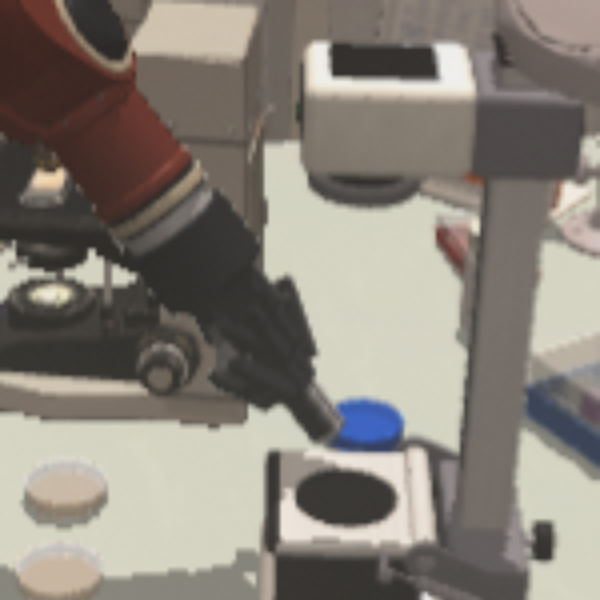

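The side crop shows the step snapped home level, its pad at crop (346,497), and the fingers clear above it. Next I measure the pad and work out the way to the dish.

```bash
cat > plan.py <<'E'
from h import *
def pinkblob(im):
    hsv=cv2.cvtColor(im,cv2.COLOR_BGR2HSV);m=cv2.bitwise_or(cv2.inRange(hsv,(0,35,110),(9,130,255)),cv2.inRange(hsv,(160,35,110),(180,130,255)))
    m=cv2.morphologyEx(m,cv2.MORPH_OPEN,np.ones((5,5)))
    n,_,st,c=cv2.connectedComponentsWithStats(m)
    return sorted([(int(st[i][4]),c[i].round(1),st[i][:4]) for i in range(1,n) if st[i][4]>300],key=lambda t:-t[0])
def go(nm,tcp):
    s=manip.state();Q=R.from_quat(s["orientation"]).as_matrix();print(nm,np.round(tcp,1),(Q.T@(tcp-s["ee_pos"])/10).round(2))
E
python3 - <<'E'
from plan import *
print("pad side",onz(cam("side"),(290+346/4,110+497/4),84.5).round(1))
s=manip.state();Q=R.from_quat(s["orientation"]).as_matrix()
dish=np.array([428,-419,8.])
g=dish-7*Q[:,0]-14.6*Q[:,2]+[0,0,1.5]
go("up",s["ee_pos"]+[-30,0,50]);go("above",g+[0,0,70]);go("grasp",g)
E
```

```text
pad side [ 582.1 -363.2   84.5]
up [ 534.  -311.7  174.7] [-1.01 -1.18 -5.62]
above [ 424.5 -417.4   95.2] [  8.87 -15.02  -3.28]
grasp [ 424.5 -417.4   25.2] [ 13.3  -14.95   2.14]
```

{"api": "servo_tool", "payload": {
  "targets": [
    {"gripper": 0, "dx": -0.5, "dy": -0.6, "dz": -3, "yaw": 0},
    {"gripper": 0, "dx": -0.5, "dy": -1.5, "dz": -5.6, "yaw": 0},
    {"gripper": 7.6, "dx": 2, "dy": -6, "dz": -5.5, "yaw": 0},
    {"gripper": 7.6, "dx": 5, "dy": -10.5, "dz": -4.5, "yaw": 0},
    {"gripper": 7.6, "dx": 8.9, "dy": -15, "dz": -3.3, "yaw": 0},
    {"gripper": 7.6, "dx": 8.9, "dy": -15, "dz": -3.3, "yaw": 0},
    {"gripper": 7.6, "dx": 8.9, "dy": -15, "dz": -3.3, "yaw": 0}
  ]
}}

```text
clock: 18.35
ee_pos: [424.5, -417.0, 95.7]
orientation: [0.179, 0.924, -0.068, 0.33]
wrist_force: [1.4, -0.1, 0.5]
opening: 0.891
gripper_force: 0.0
```

```bash
python3 st.py; python3 - <<'E'
from plan import *
s=manip.state();im=manip.read_camera("wrist");cv2.imwrite("pics/w5.png",im);sd=manip.read_camera("side")
C=cam("wrist",s)
for b in pinkblob(im)[:3]:print(b,onz(C,b[1],6).round(1))
print(proj(C,[428,-419,6]))
E
```

```text
18.35 [ 1.55   1.007 -1.113  2.206  2.24   0.616  0.05 ] [ 424.5 -417.    95.7] [ 1.4 -0.1  0.5]
[[-0.718  0.376  0.585]
 [ 0.286  0.927 -0.245]
 [-0.634 -0.009 -0.773]]
(4193, array([316.3, 138.1]), array([274, 106,  84,  64], dtype=int32)) [ 424.6 -418.     6. ]
[[316.875942   142.12077408]]
```

View pics/w5.png

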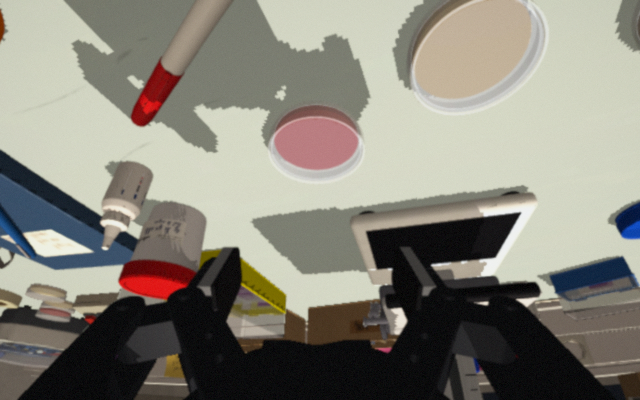

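The wrist view shows the pink dish at (316,143), centred between the fingers and clear of the beige dish and the marker. Going down.

{"api": "servo_tool", "payload": {
  "targets": [
    {"gripper": 7.6, "dx": 1.5, "dy": 0, "dz": 1.8, "yaw": 0},
    {"gripper": 7.6, "dx": 3, "dy": 0, "dz": 3.6, "yaw": 0},
    {"gripper": 7.6, "dx": 4, "dy": 0, "dz": 4.8, "yaw": 0},
    {"gripper": 7.6, "dx": 4.5, "dy": 0, "dz": 5.35, "yaw": 0},
    {"gripper": 7.6, "dx": 4.5, "dy": 0, "dz": 5.35, "yaw": 0},
    {"gripper": 7.6, "dx": 4.5, "dy": 0, "dz": 5.35, "yaw": 0}
  ]
}}

```text
clock: 19.2
ee_pos: [423.4, -417.4, 26.3]
orientation: [0.179, 0.924, -0.069, 0.33]
wrist_force: [-0.9, 0.7, -0.1]
opening: 0.892
gripper_force: 0.0
```

```bash
python3 st.py
```

```text
19.2 [ 1.536  1.183 -1.087  2.217  2.403  0.742  0.013] [ 423.4 -417.4   26.3] [-0.9  0.7 -0.1]
[[-0.719  0.376  0.585]
 [ 0.284  0.927 -0.246]
 [-0.634 -0.01  -0.773]]
```

{"api": "servo_tool", "payload": {
  "targets": [
    {"gripper": 6.5, "dx": 0, "dy": 0, "dz": 0, "yaw": 0},
    {"gripper": 6, "dx": 0, "dy": 0, "dz": 0, "yaw": 0},
    {"gripper": 5.5, "dx": 0, "dy": 0, "dz": 0, "yaw": 0},
    {"gripper": 5, "dx": 0, "dy": 0, "dz": 0, "yaw": 0},
    {"gripper": 5, "dx": 0, "dy": 0, "dz": 0, "yaw": 0},
    {"gripper": 5, "dx": 0, "dy": 0, "dz": 0, "yaw": 0}
  ]
}}

```text
clock: 19.95
ee_pos: [422.7, -417.4, 26.1]
orientation: [0.179, 0.924, -0.069, 0.33]
wrist_force: [-3.9, 0.8, 5.0]
opening: 0.658
gripper_force: 62.0
```

```bash
python3 st.py
```

```text
19.95 [ 1.537  1.184 -1.087  2.218  2.403  0.742  0.013] [ 422.7 -417.4   26.1] [-3.9  0.8  5. ]
[[-0.719  0.376  0.585]
 [ 0.285  0.926 -0.246]
 [-0.634 -0.01  -0.773]]
```

{"api": "servo_tool", "payload": {
  "targets": [
    {"gripper": 5, "dx": -0.6, "dy": 0, "dz": -0.8, "yaw": 0},
    {"gripper": 5, "dx": -2, "dy": 0, "dz": -2.4, "yaw": 0},
    {"gripper": 5, "dx": -4, "dy": 0, "dz": -4.8, "yaw": 0},
    {"gripper": 5, "dx": -6, "dy": 0, "dz": -7.2, "yaw": 0},
    {"gripper": 5, "dx": -7, "dy": -0.1, "dz": -8.5, "yaw": 0},
    {"gripper": 5, "dx": -7, "dy": -0.1, "dz": -8.5, "yaw": 0}
  ]
}}

```text
clock: 20.7
ee_pos: [423.5, -417.8, 137.2]
orientation: [0.179, 0.924, -0.07, 0.33]
wrist_force: [-0.2, -0.7, -0.2]
opening: 0.656
gripper_force: 63.5
```

```bash
python3 st.py; python3 - <<'E'
from plan import *
s=manip.state();im=manip.read_camera("wrist");sd=manip.read_camera("side")
cv2.imwrite("pics/w6.png",im)
c=np.zeros((600,800,3),np.uint8);c[:400,:500]=im[:,70:570];c[:600,500:800]=cv2.resize(sd[150:290,290:360],(300,600))
cv2.imwrite("pics/c6.png",c)
C=cam("wrist",s);Q=R.from_quat(s["orientation"]).as_matrix()
zd=s["ee_pos"][2]-26.1+8
for b in pinkblob(im)[:3]:
    for z in(-4,0):
        X=onz(C,b[1],zd+z);print(b,z,X.round(1),(Q.T@(X-s["ee_pos"])).round(1))
E
```

```text
20.7 [ 1.56   0.892 -1.109  2.188  2.13   0.52   0.095] [ 423.5 -417.8  137.2] [-0.2 -0.7 -0.2]
[[-0.719  0.376  0.585]
 [ 0.284  0.926 -0.248]
 [-0.635 -0.012 -0.772]]
(4315, array([317.5, 239.3]), array([264, 213, 106,  52], dtype=int32)) -4 [ 427.  -419.1  115.1] [11.2  0.3 19.4]
(4315, array([317.5, 239.3]), array([264, 213, 106,  52], dtype=int32)) 0 [ 419.4 -416.   119.1] [14.9  0.3 11.1]
```

View pics/c6.png

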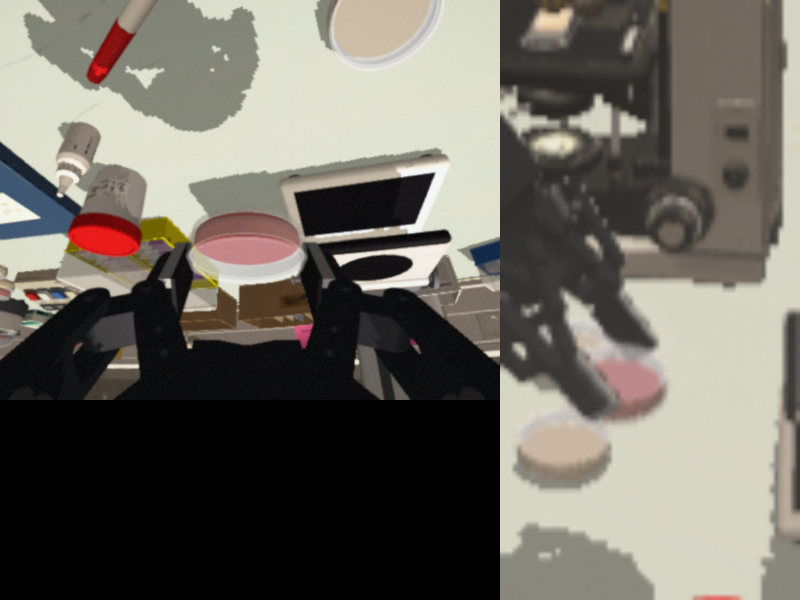

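The dish is held flat between the fingers, and the pad of the lowered step is at about (445,267) in the full frame.

```bash
python3 - <<'E'
from plan import *
im=cv2.imread("pics/w6.png");s=manip.state();C=cam("wrist",s)
g=cv2.cvtColor(im,cv2.COLOR_BGR2GRAY)
m=(g<70).astype(np.uint8);m[:, :408]=0;m[:252]=0;m[285:]=0;m[:,486:]=0
n,_,st,c=cv2.connectedComponentsWithStats(m)
for i in range(1,n):
    if st[i][4]>100:
        print(st[i],c[i].round(1),onz(C,(st[i][0]+st[i][2]/2,st[i][1]+st[i][3]/2),84.5).round(1),onz(C,c[i],84.5).round(1))
print("pred",proj(C,[584,-355.5,84.5]),proj(C,[584-45*.9925+3,-355.5+5.5,81]))
# side view pad
sd=manip.read_camera("side");g=cv2.cvtColor(sd,cv2.COLOR_BGR2GRAY)
m=(g<70).astype(np.uint8);k=np.zeros_like(m);k[224:246,362:391]=m[224:246,362:391]
n,_,st,c=cv2.connectedComponentsWithStats(k)
for i in range(1,n):
    if st[i][4]>60:print("side",st[i],c[i].round(1),onz(cam("side"),c[i],84.5).round(1))
print("side dish bias:",onz(cam("side"),(316.87,276),6).round(1))
E
```

```text
[ 408  255   74   30 1472] [442.  268.5] [ 578.  -357.6   84.5] [ 572.9 -359.9   84.5]
pred [[447.61429491 271.88221281]] [[452.25504897 249.59559262]]
side [364 228  24  13 250] [375.7 234.1] [ 580.3 -362.4   84.5]
side dish bias: [ 427.5 -423.8    6. ]
```

{"api": "servo_tool", "payload": {
  "targets": [
    {"gripper": 5, "dx": -2, "dy": 1, "dz": -1.5, "yaw": 0},
    {"gripper": 5, "dx": -4, "dy": 3, "dz": -1, "yaw": 0},
    {"gripper": 5, "dx": -6.5, "dy": 5.5, "dz": 0.5, "yaw": 0},
    {"gripper": 5, "dx": -8.5, "dy": 8, "dz": 2, "yaw": 0},
    {"gripper": 5, "dx": -10.5, "dy": 10, "dz": 3.5, "yaw": 0},
    {"gripper": 5, "dx": -11.9, "dy": 11.7, "dz": 4.5, "yaw": 0},
    {"gripper": 5, "dx": -11.9, "dy": 11.7, "dz": 4.5, "yaw": 0},
    {"gripper": 5, "dx": -11.9, "dy": 11.7, "dz": 4.5, "yaw": 0}
  ]
}}

```text
clock: 21.85
ee_pos: [577.6, -354.7, 173.0]
orientation: [0.18, 0.925, -0.069, 0.328]
wrist_force: [-0.3, -0.1, -0.0]
opening: 0.658
gripper_force: 63.6
```

```bash
python3 st.py; cat > pad.py <<'E'
from plan import *
s=manip.state();im=manip.read_camera("wrist");C=cam("wrist",s);Q=R.from_quat(s["orientation"]).as_matrix()
cv2.imwrite("pics/w7.png",im)
print("pred",proj(C,[583,-355.5,84.5]).round(1))
g=cv2.cvtColor(im,cv2.COLOR_BGR2GRAY);m=(g<75).astype(np.uint8)*255;m[240:]=0
cs,_=cv2.findContours(m,cv2.RETR_EXTERNAL,cv2.CHAIN_APPROX_NONE)
for c in cs:
    a=cv2.contourArea(c)
    if a>300:
        e=cv2.fitEllipse(c);print(int(a),cv2.boundingRect(c),np.round(e[0],1),np.round(e[1],1),"ell area",int(np.pi/4*e[1][0]*e[1][1]),onz(C,e[0],84.5).round(1))
for b in pinkblob(im)[:2]:print("pink",b)
E
python3 pad.py
```

```text
21.85 [ 1.192  0.84  -1.048  1.98   1.857  0.588  0.126] [ 577.6 -354.7  173. ] [-0.3 -0.1 -0. ]
[[-0.721  0.378  0.581]
 [ 0.287  0.926 -0.245]
 [-0.631 -0.01  -0.776]]
pred [[320.  145.4]]
1857 (497, 145, 101, 63) [548.4 177.2] [47.2 93.9] ell area 3479 [ 674.2 -210.7   84.5]
5817 (264, 104, 103, 74) [314.6 140.3] [ 72.6 102. ] ell area 5817 [ 577.6 -357.    84.5]
513 (0, 92, 21, 49) [  9.4 116.5] [16.2 46. ] ell area 584 [ 488.  -519.3   84.5]
306 (607, 13, 33, 53) [622.6  38.9] [21.5 50.4] ell area 850 [ 567.4 -198.4   84.5]
10729 (201, 3, 197, 108) [309.2  56.2] [ 65.6 236.3] ell area 12174 [ 525.7 -338.3   84.5]
1202 (547, 0, 85, 73) [594.7  43.3] [68.3 98.4] ell area 5279 [ 565.8 -211.    84.5]
pink (4617, array([316.6, 237.8]), array([264, 211, 106,  54], dtype=int32))
```

The pad is found cleanly as an ellipse at (314.6,140.3). Now I find the held dish's centre in the same camera, from its near and far edges.

```bash
python3 - <<'E'
from plan import *
s=manip.state();C=cam("wrist",s);Q=R.from_quat(s["orientation"]).as_matrix()
u=np.array([Q[0,2],Q[1,2],0]);u/=np.linalg.norm(u);v=np.array([-u[1],u[0],0])
im=cv2.imread("pics/w7.png");print("col317 BGR rows:");
for r in list(range(198,292,3)):print(r,im[r,310:322].mean(0).astype(int),end=" ")
zc=s["ee_pos"][2]-18.1
pad=onz(C,(314.6,140.3),84.5)
for r,z,rad in((211,zc-7,-28.5),(211,zc-8,-29.5),(265,zc+1,28),(265,zc-1,28),(282,zc+8,29.5)):
    X=onz(C,(316.6,r),z)-rad*u;print("\n",r,"centre",X.round(1),"rel tcp",(X-s["ee_pos"]).round(1),end="")
# pad extent along u and v from ellipse rows 104..178
print("\npad near/far",[(onz(C,(314.6,r),84.5)-pad)@u for r in(104,178)],[(onz(C,(x,140.3),84.5)-pad)@v for x in(264,367)])
# before-grasp dish outline in w5 (near-bottom row 104, far-top row 182)
E
```

```text
col317 BGR rows:
198 [169 178 186] 201 [93 93 98] 204 [ 96  99 104] 207 [109 115 121] 210 [119 125 135] 213 [ 67  72 123] 216 [ 85  92 129] 219 [ 92  99 139] 222 [ 94 101 148] 225 [ 95 102 148] 228 [ 95 103 149] 231 [101 108 155] 234 [ 99 105 166] 237 [145 145 210] 240 [156 153 215] 243 [152 148 214] 246 [152 148 213] 249 [152 148 213] 252 [153 149 214] 255 [152 148 213] 258 [152 148 213] 261 [151 148 213] 264 [167 165 214] 267 [199 203 205] 270 [198 202 205] 273 [198 201 205] 276 [204 207 208] 279 [208 210 211] 282 [200 207 208] 285 [ 85  96 108] 288 [ 90  98 122] 291 [113 103 152] 
 211 centre [ 586.4 -359.5  148.2] rel tcp [  9.   -4.4 -25.1]
 211 centre [ 588.8 -360.5  147.2] rel tcp [ 11.4  -5.4 -26.1]
 265 centre [ 575.  -354.   156.2] rel tcp [ -2.4   1.1 -17.1]
 265 centre [ 579.6 -356.   154.2] rel tcp [  2.2  -0.9 -19.1]
 282 centre [ 580.9 -356.4  163.2] rel tcp [  3.5  -1.3 -10.1]
pad near/far [np.float64(-27.53508013562874), np.float64(37.878858782864214)] [np.float64(-31.49760973140411), np.float64(32.47416523519274)]
```

```bash
python3 - <<'E'
from plan import *
s=manip.state();C=cam("wrist",s);Q=R.from_quat(s["orientation"]).as_matrix();im=cv2.imread("pics/w7.png")
def circ(C,m,z):
    c=max(cv2.findContours(m,cv2.RETR_EXTERNAL,cv2.CHAIN_APPROX_NONE)[0],key=cv2.contourArea)[:,0]
    c=cv2.convexHull(c)[:,0].astype(float)
    P=np.array([onz(C,p,z)[:2] for p in c]);A=np.c_[2*P,np.ones(len(P))];x=np.linalg.lstsq(A,(P**2).sum(1),rcond=None)[0]
    r=np.sqrt(x[2]+x[0]**2+x[1]**2);return x[:2].round(1),round(float(2*r),1),round(float(np.std(np.hypot(*(P-x[:2]).T))),2)
g=cv2.cvtColor(im,cv2.COLOR_BGR2GRAY);m=(g<75).astype(np.uint8)*255;m[:104]=0;m[179:]=0;m[:,:255]=0;m[:,375:]=0
print("pad",circ(C,m,84.5),circ(C,m,80))
def light(im,y0,y1):
    h=cv2.cvtColor(im,cv2.COLOR_BGR2HSV);k=((im[:,:,2]>185)&(h[:,:,1]>55)&((h[:,:,0]<9)|(h[:,:,0]>160))).astype(np.uint8)*255
    k[:y0]=0;k[y1:]=0;k[:,:250]=0;k[:,385:]=0;return cv2.morphologyEx(k,cv2.MORPH_OPEN,np.ones((3,3)))
k=light(im,205,275);t=s["ee_pos"]
for dz in(-22,-20,-18,-16,-14):
    c,d,e=circ(C,k,t[2]+dz);print("held dz",dz,c-t[:2],d,e)
E
```

```text
pad (array([ 581.7, -359.3]), 64.6, 0.15) (array([ 586. , -361.1]), 66.8, 0.16)
held dz -22 [14.99214883 -6.28855907] 45.8 3.18
held dz -20 [10.89214883 -4.58855907] 44.4 3.08
held dz -18 [ 6.79214883 -2.88855907] 43.0 2.99
held dz -16 [ 2.69214883 -1.28855907] 41.6 2.89
held dz -14 [-1.40785117  0.41144093] 40.3 2.8
```

{"api": "servo_tool", "payload": {
  "targets": [
    {"gripper": 5, "dx": 1, "dy": -0.1, "dz": 1.2, "yaw": 0},
    {"gripper": 5, "dx": 2, "dy": -0.1, "dz": 2.4, "yaw": 0},
    {"gripper": 5, "dx": 2.8, "dy": -0.15, "dz": 3.5, "yaw": 0},
    {"gripper": 5, "dx": 3.3, "dy": -0.15, "dz": 4.1, "yaw": 0},
    {"gripper": 5, "dx": 3.5, "dy": -0.2, "dz": 4.4, "yaw": 0},
    {"gripper": 5, "dx": 3.5, "dy": -0.2, "dz": 4.4, "yaw": 0}
  ]
}}

```text
clock: 22.65
ee_pos: [578.6, -357.2, 118.5]
orientation: [0.179, 0.925, -0.069, 0.329]
wrist_force: [0.2, -0.5, -0.2]
opening: 0.654
gripper_force: 63.6
```

```bash
python3 st.py; cat > sd.py <<'E'
from plan import *
s=manip.state();zc=s["ee_pos"][2]-18.1
for n in("side","top"):
    im=manip.read_camera(n);hsv=cv2.cvtColor(im,cv2.COLOR_BGR2HSV)
    m=cv2.bitwise_or(cv2.inRange(hsv,(0,35,100),(9,120,255)),cv2.inRange(hsv,(160,35,100),(180,120,255)))
    C=cam(n);p=proj(C,[582,-358,zc])[0];k=np.zeros_like(m);x,y=int(p[0]),int(p[1]);k[y-18:y+18,x-20:x+20]=m[y-18:y+18,x-20:x+20]
    N,_,st,c=cv2.connectedComponentsWithStats(k)
    if N>1:
        i=1+np.argmax(st[1:,4]);X=onz(C,c[i],zc-2);print(n,st[i],c[i].round(1),X.round(1),"rel tcp",(X-s["ee_pos"]).round(1))
E
python3 sd.py
```

```text
22.65 [ 1.183e+00  9.590e-01 -1.043e+00  2.008e+00  2.050e+00  6.610e-01
  1.000e-03] [ 578.6 -357.2  118.5] [ 0.2 -0.5 -0.2]
[[-0.719  0.377  0.584]
 [ 0.286  0.926 -0.246]
 [-0.633 -0.009 -0.774]]
side [375 224  13  13 115] [381.4 229.8] [ 593.7 -364.4   98.4] rel tcp [ 15.1  -7.3 -20.1]
top [301 165  15   7  71] [308.2 168.2] [ 597.6 -363.8   98.4] rel tcp [ 19.1  -6.7 -20.1]
```

{"api": "servo_tool", "payload": {
  "targets": [
    {"gripper": 5, "dx": 0.3, "dy": -0.04, "dz": 0.2, "yaw": 0},
    {"gripper": 5, "dx": 0.45, "dy": -0.07, "dz": 0.3, "yaw": 0},
    {"gripper": 5, "dx": 0.52, "dy": -0.07, "dz": 0.35, "yaw": 0},
    {"gripper": 5, "dx": 0.57, "dy": -0.07, "dz": 0.4, "yaw": 0},
    {"gripper": 5, "dx": 0.57, "dy": -0.07, "dz": 0.4, "yaw": 0}
  ]
}}

```text
clock: 23.38
ee_pos: [576.7, -356.8, 111.8]
orientation: [0.179, 0.925, -0.069, 0.329]
wrist_force: [0.2, -0.4, -0.7]
opening: 0.652
gripper_force: 63.6
```

```bash
python3 st.py
```

```text
23.375 [ 1.185  0.973 -1.044  2.015  2.073  0.671 -0.013] [ 576.7 -356.8  111.8] [ 0.2 -0.4 -0.7]
[[-0.719  0.377  0.584]
 [ 0.286  0.926 -0.245]
 [-0.633 -0.009 -0.774]]
```

{"api": "servo_tool", "payload": {
  "targets": [
    {"gripper": 5, "dx": 0.04, "dy": 0, "dz": 0.05, "yaw": 0},
    {"gripper": 5, "dx": 0.08, "dy": 0, "dz": 0.1, "yaw": 0},
    {"gripper": 5, "dx": 0.1, "dy": 0, "dz": 0.12, "yaw": 0},
    {"gripper": 5, "dx": 0.1, "dy": 0, "dz": 0.12, "yaw": 0}
  ]
}}

```text
clock: 23.88
ee_pos: [576.7, -356.8, 110.2]
orientation: [0.179, 0.925, -0.069, 0.329]
wrist_force: [-0.3, -0.3, -0.2]
opening: 0.655
gripper_force: 63.6
```

```bash
python3 st.py
```

```text
23.875 [ 1.184  0.976 -1.044  2.016  2.078  0.674 -0.016] [ 576.7 -356.8  110.2] [-0.3 -0.3 -0.2]
[[-0.719  0.377  0.584]
 [ 0.286  0.926 -0.245]
 [-0.633 -0.009 -0.774]]
```

{"api": "servo_tool", "payload": {
  "targets": [
    {"gripper": 5, "dx": 0.04, "dy": 0, "dz": 0.05, "yaw": 0},
    {"gripper": 5, "dx": 0.08, "dy": 0, "dz": 0.1, "yaw": 0},
    {"gripper": 5, "dx": 0.11, "dy": 0, "dz": 0.13, "yaw": 0},
    {"gripper": 5, "dx": 0.11, "dy": 0, "dz": 0.13, "yaw": 0}
  ]
}}

```text
clock: 24.38
ee_pos: [577.4, -356.9, 110.0]
orientation: [0.179, 0.924, -0.069, 0.33]
wrist_force: [-2.4, 0.4, 6.1]
opening: 0.654
gripper_force: 64.2
```

```bash
python3 st.py
```

```text
24.375 [ 1.185  0.979 -1.046  2.016  2.084  0.677 -0.019] [ 577.4 -356.9  110. ] [-2.4  0.4  6.1]
[[-0.718  0.376  0.586]
 [ 0.285  0.926 -0.246]
 [-0.635 -0.01  -0.772]]
```

Contact reached, at 6 N. Release slowly.

{"api": "servo_tool", "payload": {
  "targets": [
    {"gripper": 5.7, "dx": 0, "dy": 0, "dz": 0, "yaw": 0},
    {"gripper": 6, "dx": 0, "dy": 0, "dz": 0, "yaw": 0},
    {"gripper": 6.4, "dx": 0, "dy": 0, "dz": 0, "yaw": 0},
    {"gripper": 6.8, "dx": 0, "dy": 0, "dz": 0, "yaw": 0},
    {"gripper": 7.2, "dx": 0, "dy": 0, "dz": 0, "yaw": 0},
    {"gripper": 7.4, "dx": 0, "dy": 0, "dz": 0, "yaw": 0}
  ]
}}

```text
clock: 25.12
ee_pos: [576.6, -356.8, 108.4]
orientation: [0.179, 0.925, -0.069, 0.329]
wrist_force: [0.5, -0.5, -0.3]
opening: 0.868
gripper_force: 0.0
```

```bash
python3 st.py;python3 - <<'E'
from h import *
s=manip.state();print(s["opening"],s["gripper_force"])
E
```

```text
25.125 [ 1.184  0.98  -1.044  2.017  2.083  0.676 -0.019] [ 576.6 -356.8  108.4] [ 0.5 -0.5 -0.3]
[[-0.719  0.377  0.584]
 [ 0.286  0.926 -0.245]
 [-0.633 -0.009 -0.774]]
0.8679404393664848 0.0
```

Retreat along the fingers.

{"api": "servo_tool", "payload": {
  "targets": [
    {"gripper": 7.4, "dx": 0, "dy": 0, "dz": -0.8, "yaw": 0},
    {"gripper": 7.4, "dx": 0, "dy": 0, "dz": -2.5, "yaw": 0},
    {"gripper": 7.4, "dx": 0, "dy": 0, "dz": -5, "yaw": 0},
    {"gripper": 7.4, "dx": 0, "dy": 0, "dz": -8, "yaw": 0},
    {"gripper": 7.4, "dx": 0, "dy": 0, "dz": -10, "yaw": 0},
    {"gripper": 7.4, "dx": 0, "dy": 0, "dz": -10, "yaw": 0},
    {"gripper": 7.4, "dx": 0, "dy": 0, "dz": -10, "yaw": 0}
  ]
}}

```text
clock: 26.0
ee_pos: [518.2, -332.6, 186.0]
orientation: [0.179, 0.925, -0.069, 0.329]
wrist_force: [0.7, -0.3, -0.3]
opening: 0.867
gripper_force: 0.0
```

```bash
python3 st.py; python3 - <<'E'
from plan import *
s=manip.state()
for n,z in(("side",90.5),("top",90.5),("wrist",90)):
    im=manip.read_camera(n);cv2.imwrite(f"pics/end_{n}.png",im);hsv=cv2.cvtColor(im,cv2.COLOR_BGR2HSV)
    m=cv2.bitwise_or(cv2.inRange(hsv,(0,35,100),(9,130,255)),cv2.inRange(hsv,(160,35,100),(180,130,255)))
    C=cam(n,s);p=proj(C,[582,-358,z])[0];x,y=int(p[0]),int(p[1]);w=70 if n=="wrist" else 20;k=np.zeros_like(m);k[max(0,y-w):y+w,x-w:x+w]=m[max(0,y-w):y+w,x-w:x+w]
    N,_,st,c=cv2.connectedComponentsWithStats(k);i=1+np.argmax(st[1:,4]);print(n,p.round(),st[i],c[i].round(1),onz(C,c[i],z).round(1))
    if n=="wrist":
        g=cv2.cvtColor(im,cv2.COLOR_BGR2GRAY)
        for r in range(max(0,y-60),y+60,4):print(r,im[r,int(c[i][0])-3:int(c[i][0])+3].mean(0).astype(int),end=";")
        print()
        y=int(c[i][1])
        for x in range(x-90,x+90,5):print(x,im[y,x].tolist(),end=";")
E
```

```text
26.0 [ 1.287  0.776 -1.112  2.133  1.935  0.595  0.01 ] [ 518.2 -332.6  186. ] [ 0.7 -0.3 -0.3]
[[-0.719  0.377  0.584]
 [ 0.286  0.926 -0.246]
 [-0.633 -0.01  -0.774]]
side [376. 231.] [366 227  21  13 224] [376.2 232.9] [ 580.7 -366.    90.5]
top [307. 174.] [299 166  17  17 210] [307.2 174. ] [ 582.6 -357.5   90.5]
wrist [318. 193.] [ 284  170   66   42 2161] [316.8 190.8] [ 578.5 -358.    90. ]
133 [16 14 15];137 [14 13 12];141 [13 14 11];145 [23 21 23];149 [26 26 28];153 [176 189 197];157 [235 242 246];161 [231 238 243];165 [19 18 19];169 [55 58 66];173 [ 82  89 124];177 [ 89  95 140];181 [108 113 162];185 [146 142 205];189 [144 141 206];193 [145 141 205];197 [145 141 205];201 [146 142 206];205 [145 141 205];209 [145 141 205];213 [209 212 218];217 [206 210 214];221 [235 239 241];225 [116 120 126];229 [88 88 93];233 [88 89 93];237 [91 92 97];241 [109 114 124];245 [65 81 97];249 [67 83 99];
228 [126, 143, 139];233 [125, 141, 137];238 [128, 143, 140];243 [126, 142, 139];248 [127, 141, 140];253 [136, 148, 155];258 [142, 153, 161];263 [229, 237, 241];268 [235, 242, 246];273 [235, 242, 246];278 [112, 119, 124];283 [66, 71, 77];288 [148, 150, 203];293 [143, 140, 204];298 [144, 143, 205];303 [146, 141, 205];308 [146, 142, 206];313 [146, 143, 207];318 [144, 142, 205];323 [144, 139, 205];328 [141, 138, 203];333 [145, 142, 206];338 [144, 141, 205];343 [153, 153, 210];348 [116, 120, 156];353 [37, 37, 40];358 [228, 236, 241];363 [235, 243, 246];368 [236, 242, 247];373 [236, 242, 247];378 [235, 242, 247];383 [233, 240, 245];388 [56, 54, 56];393 [74, 77, 80];398 [222, 233, 233];403 [218, 232, 231];
```

The pink dish lies centred on the pad to about 3 mm in all three views, flat, and the hand is clear.

```bash
python3 -c "
from rig import manip
print(manip.finish_job())"
```

```text
the job is handed in; nothing more can be done
None
```

The step is snapped home and the pink dish lies flat on the pad, centred to about 3 mm in all three camera views; I handed the job in at about 26 s, with no verdict returned.

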